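# Weigh the bailed tin on the sprung hand scale

## Robot

A 6-joint arm with a two-finger parallel gripper is mounted at the origin on the work surface. World frame = base frame: x ahead of the robot, y to its left, z up, the work surface at z = 0. Lengths are in m, angles in rad, forces in N, time in s.
With the tool pointing down it reaches from about 0.375 to 0.9 m from the base axis. Payload 3.1 kg.
Tool frame: the origin (TCP) lies midway between the tips of the shut fingers; the grasp point (between the pads) lies 19 mm behind it; x points along the fingers, y is the direction in which the jaws open and shut, and the axes are right-handed (so a half turn about x gives the same grasp; the last joint's range is limited). The gripper opens to 85 mm and grips with 20 to 120 N. Pads are 22 mm wide; open, the fingers measure 114 mm over their backs; the gripper's body (76 mm by 85 mm) begins 54 mm behind the grasp point. The pads swing forward as they close: fully open they stand 13 mm farther back than shut.
Start: joints at [-1.343, 0.527, 1.433, -0, 1.181, -0.178], TCP at [0.247, -0.574, 0.231] pointing down, gripper open.
Joint ranges: [-3.08, 3.08], [-0.75, 2.2], [0.22, 2.44], [-1.43, 4.57], [0, 2.65], [-2.85, 2.85]. Speed limits (rad/s): [2.79, 2.79, 3.14, 3.14, 3.14, 3.14].

## Interface

Orientations are given as a unit quaternion [x, y, z, w].
In Python, from station import manip gives the robot as it stands.
- The arm moves only by the tool carry_out, never from a script. Its argument "commands" is a list that holds one entry, the list of rows, each a list of 7 numbers: the shift along the tool's x, y, z in units of 25 mm (1.0 is 25 mm), then the turn, a rotation vector about the tool's x, y, z in units of 5 degrees (1.0 is 5 degrees), then the finger opening in mm, from 0 to 85.4. A call has exactly 5 rows; each row is the pose to reach, as a shift and turn from the pose commanded when the call began, along the tool's axes at that moment; what a row does not reach only later rows make up. A row lasts 1/10 s, in which the tool goes at most 50 mm and 8.59 degrees, less where a joint would pass 70% of its speed; a pose out of reach is approached as far as the arm can. A call with a gripper value outside its range is refused whole. The fingers move at their own pace and stop on an object; "force" is the grip in N (left out, the last holds). Time passes only in rows, so rows that repeat a pose let the fingers close, or fill a call up. It gives the time, the measured TCP pose, the force and the opening at its end, in the units of the state.
- manip.sense(): the state, without advancing time (a new reading comes with each control period).
- manip.snapshot(name): name is "side" or "top"; returns a dict with "image" (420x560x3 uint8, red, green, blue), "fx", "fy", "cx", "cy" (pixels), "k1" (the pictures are not rectified: a ray, as slopes to the right and down, at radius r is drawn at 1 + k1 r^2 times it, then the intrinsics apply), "rvec" (rotation vector, rad) and "tvec" (3), from world to camera coordinates, as OpenCV has them. Camera axes: x right, y down, z forward; pixel columns grow to the right and rows downward; lengths in m; the calibration is good to about 2 mm. A picture is of the moment at which its call begins. There is no depth.
- manip.sign_off(): hands the job in, once; it reports no verdict.
The state is a dict: "t": time; "q": joint angles; "qd": joint speeds; "tau": joint torques, N m; "tcp_pos": TCP position; "tool_rot": TCP orientation; "force": force on the tool from outside, world axes, zero at the start; "ft_torque": the same for the moment, N m; "finger_gap": opening from 0.0 (shut) to 1.0 (fully open).
Only numpy, scipy, OpenCV 4.12 (cv2) and the standard library are available. Lean on these libraries where they do the work, as an engineer would, in place of code of your own. Each camera call takes 0.05 s, during which the arm holds its last target.

## Task

Weigh the low tin with the wire handle: take the sprung hand scale out of its fork, hook it under the tin's handle and lift slowly until the tin just hangs clear of the table, about 2 cm and never more than 4, holding it still there for a good second so the pointer can be read. Then set the tin gently back down where it stood, unhook it and hang the scale upright in its fork again. Lift the tin only with the scale, never with the hand, and leave the other things alone.

Things in the scene. Friction and masses are not known exactly. Their poses are not given: they have to be found in the camera images.
- stand: Fixed stand: base 130 x 120 x 12, post 55 behind the fork's centre (+x of the stand), open fork of two level prongs on top. Origin on the table under the fork's centre, z up; the fork opens to the stand's -x. Prongs along x, 16 wide, 10 thick, gap 34, tops 160 above the table, from x = -38 to a cross-bar at x = +44. Nothing rises above the prong tops.
- fork (a point): Middle of the fork's gap at the height of the prong tops, 160 above the table; axes as the stand. The scale's origin lies here when it hangs in the fork, shoulder plate on the prongs; within 15 sideways will do.
- scale: Sprung hand scale, 175 g, at first hanging upright in the fork (its yaw about the stand's). Origin under the middle of its shoulder plate (60 x 60 x 6), z up. Above it a grip block, 50 along x, 24 along y, z = 6 to 50: pinch it across y from above. Below it a barrel 22 across to z = -72, then the sprung rod (6 across) and a hook in the x-z plane, open to the scale's -x.
- rod (a joint): How far rod, hook and pointer are drawn down out of the barrel, m; 0 at no load, stop at 0.080. Spring 110 N/m: F newtons on the hook draw it (F - 0.1)/110 m, so lift-off height depends on the tin's weight. The force on the hand grows with the lift until the tin is off the table, then stays.
- hook_seat (a point): Centre of a 6 mm wire seated in the hook: x = 0, z = -120 in the scale's frame, unloaded. Hook's lowest point z = -129; tip at x = -16, its top at z = -103; shank bulges to x = +16. To hook, let the wire (centre at scale z = -87 to -98) come in over the tip, moving the scale to its -x, then raise about 25. Unhook: lower about 25, move the scale to its +x.
- tin: Low round lidded metal tin with an upright rigid wire handle. Origin at the centre of its underside, z up. 132 across the lid, lid top at z = 47. Handle of 6 mm wire in its y-z plane: legs at y = +-70 up to z = 64, sloping in to y = +-18 at z = 85, then a kink up to the crown at z = 98, y = -6 to 6, where the hook centres itself. Both x sides alike. Weight unknown, 200 to 800 g.
- bail_top (a point): Centre of the wire at the crown of the tin's handle, 98 above the tin's underside; axes as the tin, the wire runs along y here.
- plain_tin: Bystander, loose, to be left alone: taller lidded metal tin WITHOUT a handle, 100 across, 88 high. Origin at the centre of its underside.
- spice_jar: Bystander, loose, to be left alone: small jar, 40 across, 80 high. Origin at the centre of its underside.
- pepper_jar: Bystander, loose, to be left alone: small jar with a dark cap, 44 across, 90 high. Origin at the centre of its underside.
- can: Bystander, loose, to be left alone: food can, 74 across, 110 high. Origin at the centre of its underside.
- salt_pot: Bystander, loose, to be left alone: white ceramic pot, 64 across, 60 high. Origin at the centre of its underside.
- herb_tin: Bystander, loose, to be left alone: square tin, 60 x 60 x 75 high. Origin at the centre of its underside.
Not all that is in view belongs to the job. What is shaped like the stand but green or purple is not meant.

How it is judged:
By the outcome, as a careful person would: the job done as asked, in the order asked, and still so for the second after the job is handed in, with the robot touching nothing.
It also fails if it takes over 72 s, if anything falls off the work surface, if the arm or the gripper's body presses on something with over 40 N, if the wrist force passes 120 N, or if a joint passes its speed limit or range.

## Working session

There is one attempt and no reset: what is moved stays moved. The work goes in short steps, Python scripts to look and compute and a tool call to move; the robot and the scene stay as the last step left them, time stands still between calls to the robot, and variables do not carry over. Pictures are saved under pics/ and viewed, and the job is handed in when it is done.

Besides the shell and the picture viewer there is one more tool, called after "Request:" by a JSON object that holds its "op" and its "data". carry_out: Moves the arm, as the interface text tells. Its arguments: {"type":"object","properties":{"commands":{"type":"array"},"force":{"type":"number"}},"required":["commands"]}

```bash
ls; mkdir -p pics; python3 - <<'E'
from station import manip
import cv2,numpy as np,json
s=manip.sense()
print({k:np.round(v,4).tolist() for k,v in s.items()})
for n in("side","top"):
    d=manip.snapshot(n)
    cv2.imwrite(f"pics/{n}0.png",d["image"][:,:,::-1])
    print(n,{k:np.round(v,4).tolist() for k,v in d.items() if k!="image"})
E
```

```text
pics
{'t': 0.0, 'q': [-1.3435, 0.5285, 1.4339, -0.0, 1.1814, -0.1785], 'qd': [-0.0001, 0.0001, 0.0007, 0.0002, 0.0005, -0.0004], 'tau': [0.0012, -44.2345, -17.8021, -0.0002, 0.0084, -0.0], 'tcp_pos': [0.2466, -0.5735, 0.2303], 'tool_rot': [-0.6926, -0.1432, 0.6926, -0.1417], 'force': [0.1955, -0.2645, 0.0695], 'ft_torque': [-0.0181, -0.004, -0.0751], 'finger_gap': 0.999}
side {'fx': 398.7005, 'fy': 398.7005, 'cx': 278.6034, 'cy': 210.7051, 'k1': 0.0267, 'rvec': [0.5283, -2.7708, 1.085], 'tvec': [0.4612, 0.2374, 0.9378]}
top {'fx': 518.9661, 'fy': 518.9661, 'cx': 290.0466, 'cy': 216.8716, 'k1': -0.0221, 'rvec': [2.1704, -2.1953, 0.0852], 'tvec': [-0.0648, 0.5141, 1.5047]}
```

View pics/side0.png

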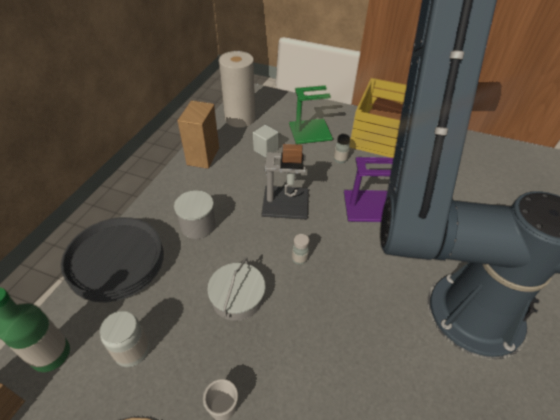

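View pics/top0.png

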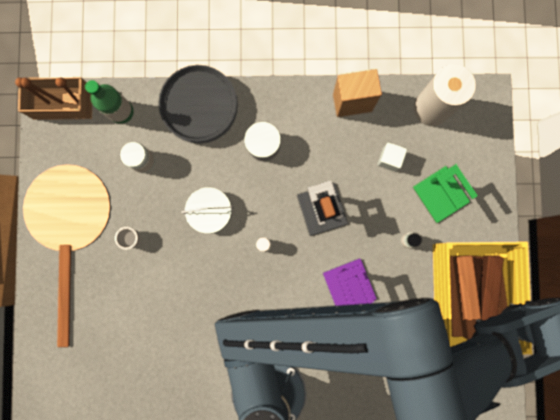

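The side view shows the stand with the scale at about (290,165) and the handled tin at (237,288). In the top view they are at (325,207) and (208,211). I'll zoom in for precise positions.

```bash
cat > h.py <<'E'
import cv2,numpy as np,pickle
from scipy.spatial.transform import Rotation as R
def cam(d):
    K=np.array([[d["fx"],0,d["cx"]],[0,d["fy"],d["cy"]],[0,0,1.]])
    return K,np.array([d["k1"],0,0,0.]),np.array(d["rvec"],float),np.array(d["tvec"],float)
def proj(d,P):
    K,D,r,t=cam(d); return cv2.projectPoints(np.asarray(P,float).reshape(-1,1,3),r,t,K,D)[0].reshape(-1,2)
def ray(d,uv):
    K,D,r,t=cam(d); n=cv2.undistortPoints(np.array([[uv]],float),K,D).reshape(2)
    M=cv2.Rodrigues(r)[0]; return -M.T@t, M.T@np.array([n[0],n[1],1.])
def atz(d,uv,z):
    c,v=ray(d,uv); return c+v*(z-c[2])/v[2]
def tri(ds,uvs):
    A=np.zeros((3,3));b=np.zeros(3)
    for d,uv in zip(ds,uvs):
        c,v=ray(d,uv);v=v/np.linalg.norm(v);Q=np.eye(3)-np.outer(v,v);A+=Q;b+=Q@c
    return np.linalg.solve(A,b)
def crop(d,name,x0,y0,w,h,s):
    im=d["image"][y0:y0+h,x0:x0+w,::-1]
    cv2.imwrite(f"pics/{name}.png",cv2.resize(im,None,fx=s,fy=s,interpolation=cv2.INTER_CUBIC))
E
python3 - <<'E'
from h import *
from station import manip
D={n:manip.snapshot(n) for n in("side","top")}
pickle.dump(D,open("d0.pkl","wb"))
crop(D["top"],"t_tin",160,170,130,80,6)
crop(D["top"],"t_st",290,165,80,80,7)
crop(D["side"],"s_tin",195,225,110,100,6)
crop(D["side"],"s_st",240,125,100,100,6)
E
```

```text
(no output)
```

View pics/t_tin.png

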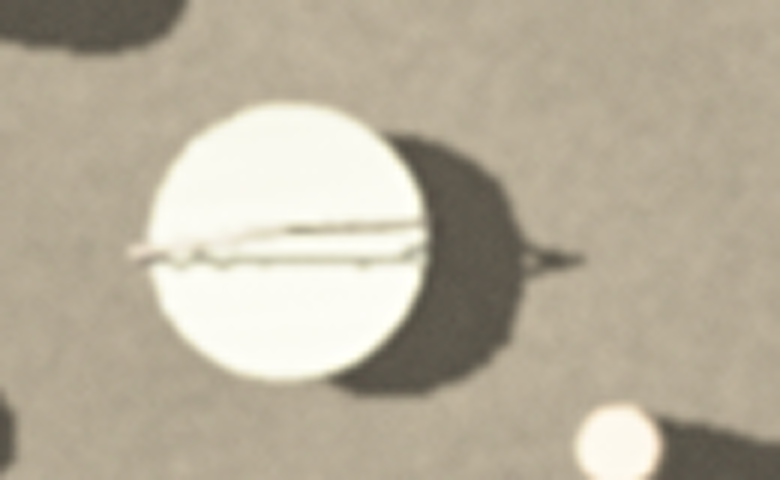

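View pics/t_st.png

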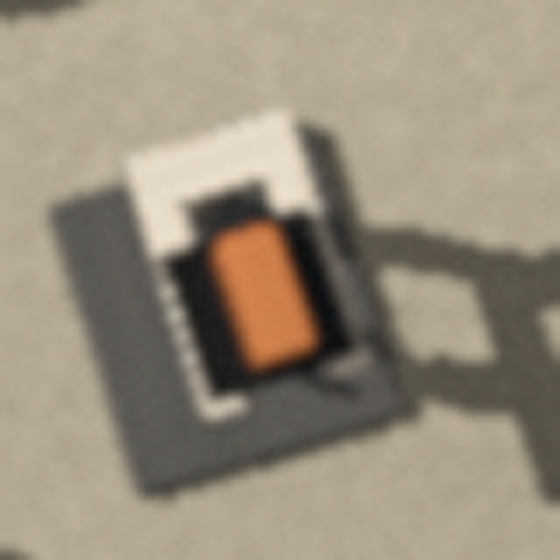

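View pics/s_tin.png

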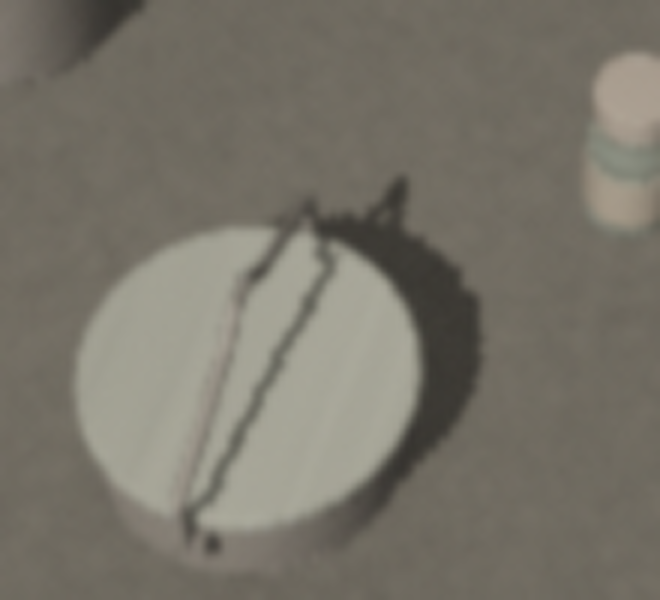

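View pics/s_st.png

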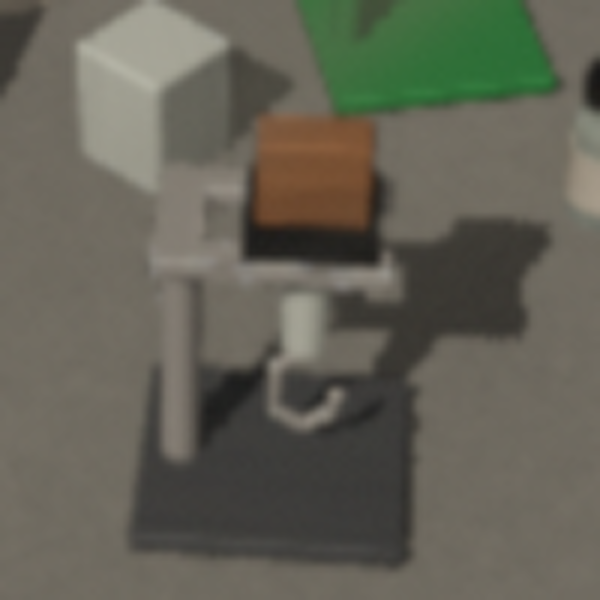

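```bash
cat >> h.py <<'E'
def T(x,y,yaw,P,z=0):
    c,s=np.cos(yaw),np.sin(yaw);P=np.asarray(P,float)
    return np.c_[x+c*P[:,0]-s*P[:,1],y+s*P[:,0]+c*P[:,1],P[:,2]+z]
wire=np.array([[0,-70,30],[0,-70,64],[0,-18,85],[0,-6,98],[0,6,98],[0,18,85],[0,70,64],[0,70,30]])/1e3
a=np.linspace(0,2*np.pi,60)
lid=np.c_[66*np.cos(a),66*np.sin(a),47+0*a]/1e3
def box(x0,x1,y0,y1,z):return np.array([[x0,y0,z],[x1,y0,z],[x1,y1,z],[x0,y1,z],[x0,y0,z]])/1e3
def overlay(d,polys,name,x0,y0,w,h,s):
    im=cv2.resize(d["image"][y0:y0+h,x0:x0+w,::-1],None,fx=s,fy=s,interpolation=cv2.INTER_CUBIC)
    for P,col in polys:
        uv=(proj(d,P)-[x0,y0]+.5)*s-.5
        cv2.polylines(im,[np.round(uv).astype(int)],False,col,1,cv2.LINE_AA)
    cv2.imwrite(f"pics/{name}.png",im)
E
python3 - <<'E'
from h import *
D=pickle.load(open("d0.pkl","rb"))
t,s=D["top"],D["side"]
f=lambda p,o,k:(np.array(p)+.5)/k-.5+np.array(o)
# tin lid
print("lid top",atz(t,f((288,241),(160,170),6),.047),"side",atz(s,f((248,375),(195,225),6),.047))
co=[f(p,(290,165),7) for p in[(208,235),(285,218),(325,350),(245,372)]]
W=np.array([atz(t,c,.21) for c in co]);print(W,W.mean(0))
for i in range(4):
    v=W[(i+1)%4]-W[i];print(np.linalg.norm(v),np.degrees(np.arctan2(v[1],v[0])))
ba=[f(p,(290,165),7) for p in[(50,210),(148,495),(415,410)]]
B=np.array([atz(t,c,.012) for c in ba]);print(B)
for i in range(2):
    v=B[i+1]-B[i];print(np.linalg.norm(v),np.degrees(np.arctan2(v[1],v[0])))
print("wire L",atz(t,f((135,252),(160,170),6),.064),"R",atz(t,f((425,222),(160,170),6),.064))
print("base",proj(t,[[0,0,0]]))
E
```

```text
lid top [0.53458922 0.16739953 0.047     ] side [0.53389679 0.17271007 0.047     ]
[[ 0.54626403 -0.14622763  0.21      ]
 [ 0.55224273 -0.1746959   0.21      ]
 [ 0.50329783 -0.18854126  0.21      ]
 [ 0.49552944 -0.1590135   0.21      ]] [ 0.52433351 -0.16711957  0.21      ]
0.02908929556821399 -78.13951485984039
0.05086547998846812 -164.20503426049092
0.03053255139964419 104.73980205802417
0.05232090090449175 14.144843603242778
[[ 0.57996134 -0.09116887  0.012     ]
 [ 0.45885757 -0.13089339  0.012     ]
 [ 0.49339695 -0.24397902  0.012     ]]
0.1274525925106206 -161.83944654876373
0.11824266428756365 -73.01592184608884
wire L [0.52859582 0.23763477 0.064     ] R [0.54135251 0.09944233 0.064     ]
base [[267.76323405 393.71967041]]
```

```bash
cat > ov.py <<'E'
import sys
from h import *
D=pickle.load(open(sys.argv[1],"rb")); tag=sys.argv[2]
tx,ty,ta,sx,sy,sa=map(float,sys.argv[3:9]); ta,sa=np.radians([ta,sa])
Rd,G,B=(0,0,255),(0,255,0),(255,0,0)
P1=[(T(tx,ty,ta,wire),Rd),(T(tx,ty,ta,lid),G)]
P2=[(T(sx,sy,sa,box(-25,25,-12,12,210)),B),(T(sx,sy,sa,box(-25,25,-12,12,166)),B),(T(sx,sy,sa,box(-30,30,-30,30,166)),Rd),(T(sx,sy,sa,box(-38,44,17,33,160)),G),(T(sx,sy,sa,box(-38,44,-33,-17,160)),G)]
hook=np.array([[0,0,-72],[0,0,-80],[16,0,-100],[10,0,-120],[0,0,-126],[-13,0,-116],[-16,0,-103]])/1e3
P2+=[(T(sx,sy,sa,hook,.16),Rd)]
e=[(T(sx,sy,sa,box(-55+0,75,-60,60,12)),G)]
overlay(D["top"],P1,tag+"_t_tin",160,170,130,80,6)
overlay(D["top"],P2+e,tag+"_t_st",290,165,80,80,7)
overlay(D["side"],P1,tag+"_s_tin",195,225,110,100,6)
overlay(D["side"],P2+e,tag+"_s_st",240,125,100,100,6)
a=[cv2.imread(f"pics/{tag}_{n}.png") for n in("t_tin","s_tin","t_st","s_st")]
o=np.zeros((600,800,3),np.uint8)
for i,x in enumerate(a):
    x=cv2.resize(x,(400,int(x.shape[0]*400/x.shape[1])))[:300] if i==0 else cv2.resize(x,(int(x.shape[1]*300/x.shape[0]),300))
    r,c=divmod(i,2); o[r*300:r*300+x.shape[0],c*400:c*400+min(400,x.shape[1])]=x[:,:400]
cv2.imwrite(f"pics/{tag}_all.png",o)
E
python3 ov.py d0.pkl o1 0.534 0.170 5.3 0.522 -0.165 16
```

```text
(no output)
```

View pics/o1_t_tin.png

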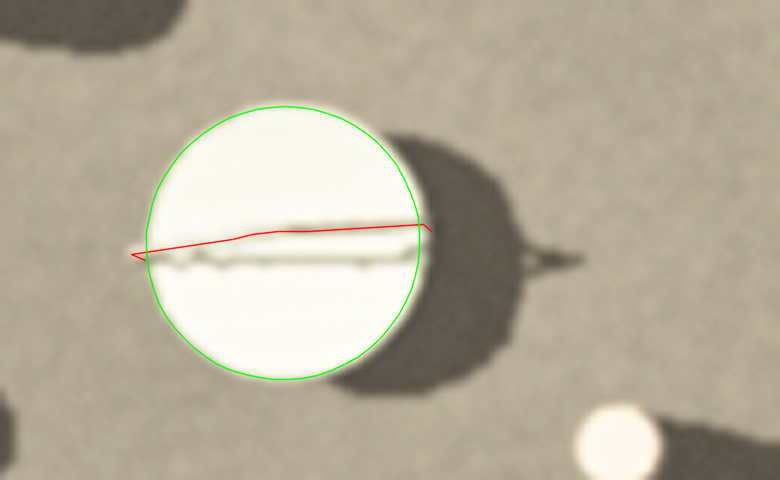

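View pics/o1_s_tin.png

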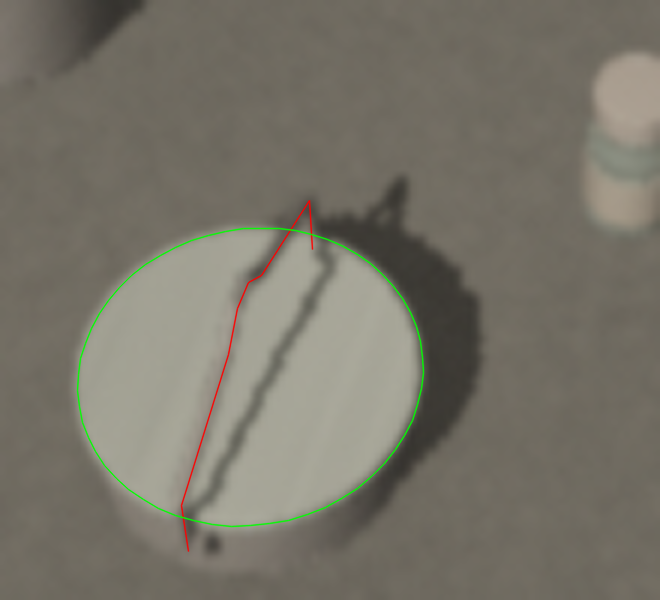

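View pics/o1_t_st.png

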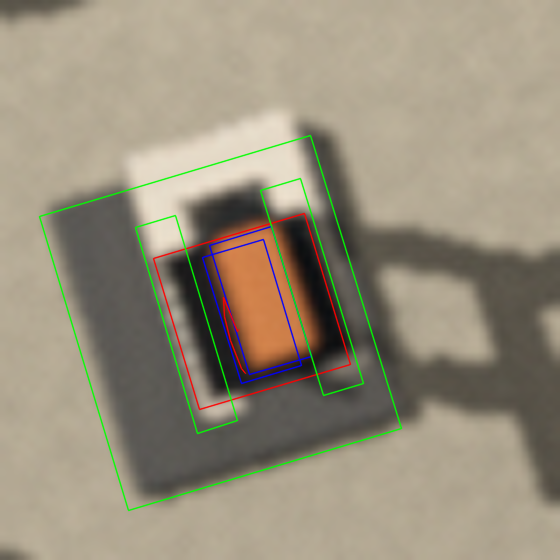

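View pics/o1_s_st.png

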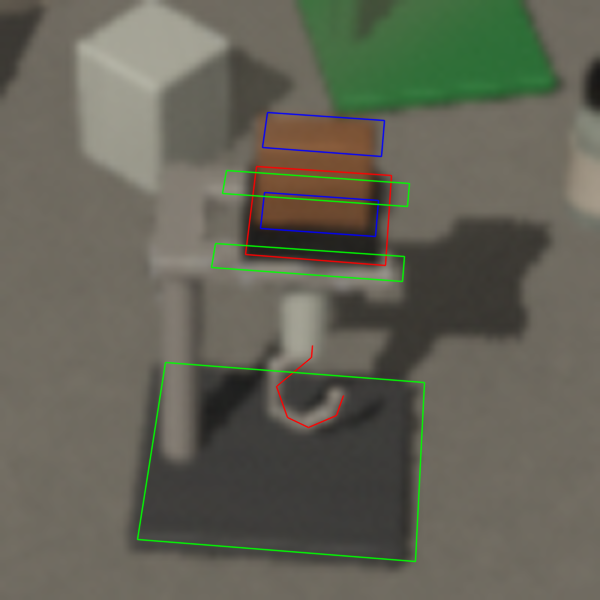

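```bash
python3 ov.py d0.pkl o2 0.5345 0.169 5.3 0.527 -0.168 15
```

```text
(no output)
```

View pics/o2_t_st.png

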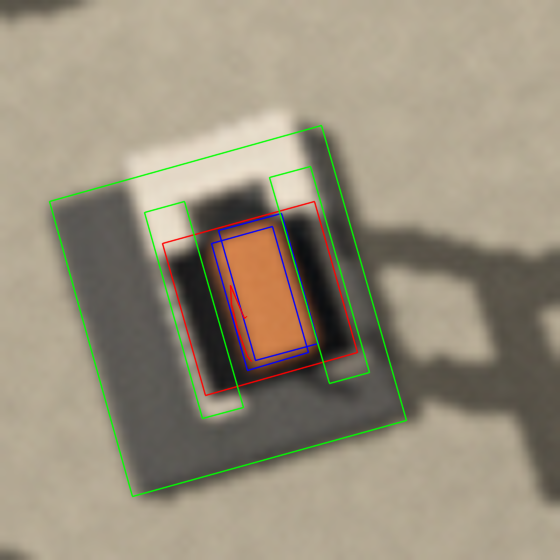

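View pics/o2_s_st.png

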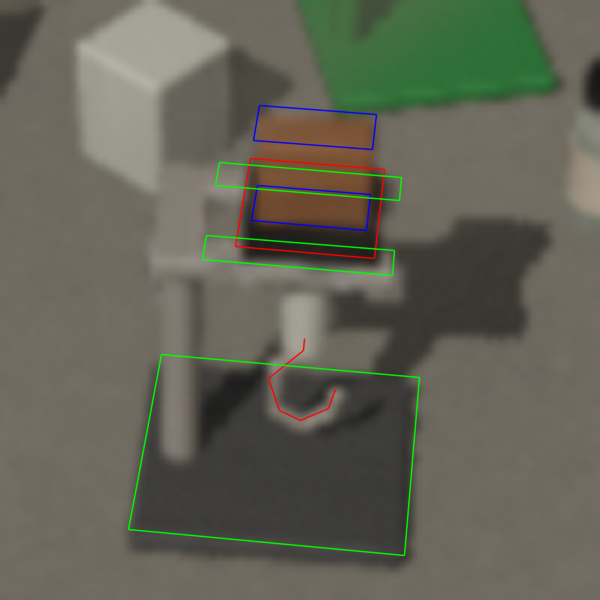

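```bash
python3 - <<'E'
from h import *
from scipy.optimize import least_squares
D=pickle.load(open("d0.pkl","rb"))
t,s=D["top"],D["side"]
f=lambda p,o,k:(np.array(p)+.5)/k-.5+np.array(o)
# scale: top grip corners (+x+y),(+x-y),(-x-y),(-x+y) ; side: front edge top/bottom etc
M=[]
for p,q in zip([(208,233),(283,217),(325,352),(247,372)],[(25,12,210),(25,-12,210),(-25,-12,210),(-25,12,210)]): M.append((t,f(p,(290,165),7),q))
# side: y+ face faces camera
for p,q in [((254,220),(25,12,166)),((368,228),(-25,12,166)),((260,118),(25,-12,210)),((377,122),(-25,-12,210)),((244,258),(30,30,163)),((378,266),(-30,30,163))]: M.append((s,f(p,(240,125),6),q))
def res(v,pr=0):
    r=np.array([proj(d,T(v[0],v[1],v[2],[np.array(q)/1e3]))[0]-p for d,p,q in M])
    if pr: print(np.round(r,2).tolist())
    return r.ravel()
o=least_squares(res,[.525,-.168,.28],loss="soft_l1");res(o.x,1);print("scale",o.x,np.degrees(o.x[2]))
M=[]
for p,q in [((50,210),(75,60,12)),((148,495),(-55,60,12)),((415,410),(-55,-60,12)),]: M.append((t,f(p,(290,165),7),q))
for p,q in [((132,543),(75,60,12)),((407,560),(-55,60,12)),((413,383),(-55,-60,12))]: M.append((s,f(p,(240,125),6),q))
def res2(v,pr=0):
    r=np.array([proj(d,T(v[0],v[1],v[2],[(np.array(q)+[v[3]*1e3,0,0])/1e3]))[0]-p for d,p,q in M])
    if pr: print(np.round(r,2).tolist())
    return r.ravel()
o=least_squares(res2,[.525,-.168,.28,0],loss="soft_l1");res2(o.x,1);print("base",o.x,np.degrees(o.x[2]))
# prongs
M=[((205,418),t,(-38,33,160)),((130,158),t,(999,33,160)),((293,112),t,(999,-33,160)),((245,402),t,(-38,17,160))]
for p,d,q in M: print(q,atz(d,f(p,(290,165),7),.16))
for p,q in [((153,262),'back+'),((392,280),(-38,33,160)),]: print(q,atz(s,f(p,(240,125),6),.16))
E
```

```text
[[0.65, 0.56], [-1.16, 0.2], [-1.5, -0.56], [0.72, -0.76], [0.12, 0.73], [0.32, 0.79], [0.31, -1.56], [0.33, -0.86], [-0.78, -0.31], [0.15, 0.06]]
scale [ 0.5247933  -0.16629496  0.27820066] 15.939723588869223
[[-0.86, -0.29], [-1.03, 0.68], [-0.59, 0.11], [-0.01, -1.48], [0.39, -1.6], [-0.01, -1.79]]
base [ 0.49423597 -0.17894554  0.30629913  0.03481471] 17.549647314395138
(-38, 33, 160) [ 0.48187402 -0.14691977  0.16      ]
(999, 33, 160) [ 0.58186535 -0.11978833  0.16      ]
(999, -33, 160) [ 0.59892078 -0.18249103  0.16      ]
(-38, 17, 160) [ 0.4878016  -0.16224533  0.16      ]
back+ [ 0.57957742 -0.11480426  0.16      ]
(-38, 33, 160) [ 0.48059867 -0.14280748  0.16      ]
```

```bash
cat >> h.py <<'E'
def Rt(psi,sgn=1):
    x=np.array([0,0,-1.]);y=sgn*np.array([-np.sin(psi),np.cos(psi),0]);return np.c_[x,y,np.cross(x,y)]
def plan(s,pos,psi_deg,sgn):
    R0=R.from_quat(s["tool_rot"]);d=np.asarray(pos)-s["tcp_pos"]
    sh=R0.inv().apply(d)/.025
    rv=np.degrees((R0.inv()*R.from_matrix(Rt(np.radians(psi_deg),sgn))).as_rotvec())/5
    print("shift",np.round(sh,3),"turn",np.round(rv,3))
def st(s):
    print("t",round(s["t"],2),"tcp",np.round(s["tcp_pos"],4),"F",np.round(s["force"],2),"gap",round(float(s["finger_gap"]),3),"q",np.round(s["q"],2))
    print(" toolaxes",np.round(R.from_quat(s["tool_rot"]).as_matrix(),3).tolist())
E
python3 - <<'E'
from h import *
from station import manip
s=manip.sense();st(s)
for g in(1,-1): plan(s,[.525,-.167,.30],16,g)
t=pickle.load(open("d0.pkl","rb"))["top"]
for n,p,z in[("spice",(263,244),.08),("plain",(262,140),.088),("pepper",(414,240),.09),("purple",(350,285),.16),("herb",(393,156),.075)]:print(n,atz(t,p,z))
E
```

```text
t 0.2 tcp [ 0.2466 -0.5738  0.2307] F [ 0.22 -0.57 -0.6 ] gap 1.001 q [-1.34  0.53  1.43 -0.    1.18 -0.18]
 toolaxes [[-0.0, 0.395, -0.919], [0.001, -0.919, -0.395], [-1.0, -0.001, -0.0]]
shift [ -2.754 -10.558 -16.655] turn [-3.4549e+01 -2.4000e-02 -2.0000e-03]
shift [ -2.754 -10.558 -16.655] turn [ 1.451 -0.002  0.016]
spice [0.43311906 0.00633043 0.08      ]
plain [0.72789623 0.00659607 0.088     ]
pepper [ 0.43912624 -0.41638442  0.09      ]
purple [ 0.32024596 -0.22671557  0.16      ]
herb [ 0.68035608 -0.36701924  0.075     ]
```

Request:
{"op": "carry_out", "data": {"commands": [[[-1.4,-0.5,-0.8,0,0,0,85],[-2.7,-1.6,-2.5,0.3,0,0,85],[-2.75,-2.7,-4.2,0.6,0,0,85],[-2.75,-3.8,-5.9,0.9,0,0,85],[-2.75,-4.8,-7.6,1.2,0,0,85]]], "force": 50}}

```text
t: 0.7
tcp_pos: [0.3691, -0.395, 0.3005]
tool_rot: [0.699, 0.105, -0.699, 0.106]
force: [0.3, -0.4, 0.8]
finger_gap: 0.998
```

```bash
python3 - <<'E'
from h import *
from station import manip
s=manip.sense();st(s)
plan(s,[.525,-.167,.30],16,-1)
E
```

```text
t 0.7 tcp [ 0.3691 -0.395   0.3005] F [ 0.34 -0.38  0.77] gap 0.998 q [-1.03  0.34  1.56  0.    1.25  0.25]
 toolaxes [[0.001, 0.295, -0.956], [-0.001, -0.956, -0.295], [-1.0, 0.001, -0.0]]
shift [ 0.019 -6.879 -8.648] turn [ 0.227 -0.005 -0.01 ]
```

Request:
{"op": "carry_out", "data": {"commands": [[[0,-1.2,-1.5,0.1,0,0,85],[0,-2.6,-3.2,0.2,0,0,85],[0,-4.0,-4.9,0.2,0,0,85],[0,-5.4,-6.6,0.2,0,0,85],[0,-6.5,-8.2,0.2,0,0,85]]]}}

```text
t: 1.2
tcp_pos: [0.5082, -0.1894, 0.3001]
tool_rot: [-0.7, -0.1, 0.7, -0.1]
force: [-0.2, -0.7, 0.4]
finger_gap: 0.993
```

Request:
{"op": "carry_out", "data": {"commands": [[[0,0,0,0,0,0,85],[0,0,0,0,0,0,85],[0,0,0,0,0,0,85],[0,0,0,0,0,0,85],[0,0,0,0,0,0,85]]]}}

```text
t: 1.7
tcp_pos: [0.5071, -0.1929, 0.3]
tool_rot: [-0.7, -0.099, 0.7, -0.099]
force: [-0.2, 0.5, -0.6]
finger_gap: 0.994
```

```bash
python3 - <<'E'
from h import *
from station import manip
s=manip.sense();st(s)
plan(s,[.525,-.167,.30],16,-1)
plan(s,[.525,-.167,.17],16,-1)
d=manip.snapshot("side");crop(d,"s1",220,60,140,140,5)
E
```

```text
t 1.7 tcp [ 0.5071 -0.1929  0.3   ] F [-0.19  0.49 -0.64] gap 0.994 q [-0.57  0.34  1.55 -0.    1.25  0.72]
 toolaxes [[-0.0, 0.277, -0.961], [0.0, -0.961, -0.277], [-1.0, -0.0, 0.0]]
shift [-0.001 -0.795 -0.976] turn [0.021 0.003 0.001]
shift [ 5.199 -0.794 -0.977] turn [0.021 0.003 0.001]
```

View pics/s1.png

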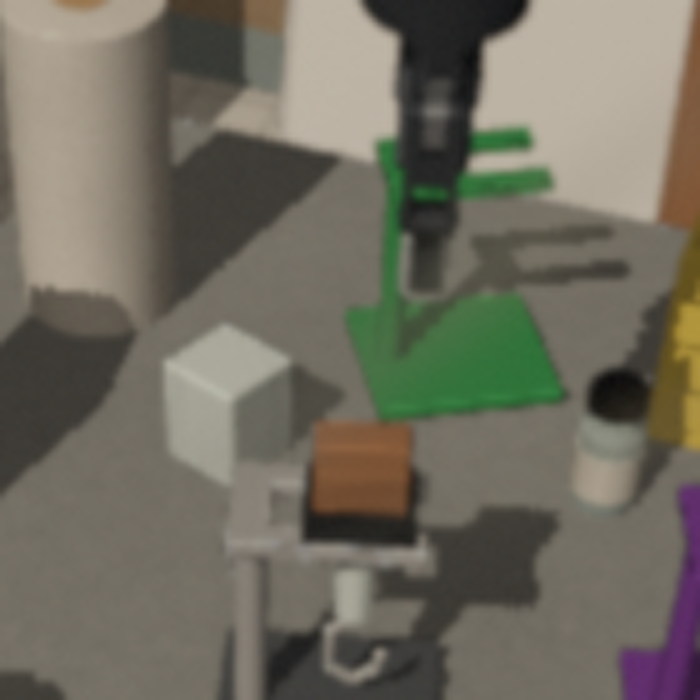

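The gripper is short of the scale: fingertips at crop (425,280), grip at (362,470). Next I'll centre over it at z = 0.25.

Request:
{"op": "carry_out", "data": {"commands": [[[0,-0.4,-0.5,0,0,0,85],[0.5,-0.8,-0.98,0,0,0,85],[1.2,-0.8,-0.98,0,0,0,85],[1.2,-0.8,-0.98,0,0,0,85],[1.2,-0.8,-0.98,0,0,0,85]]]}}

```text
t: 2.25
tcp_pos: [0.5258, -0.1645, 0.2693]
tool_rot: [-0.7, -0.101, 0.7, -0.1]
force: [0.3, 0.4, 0.7]
finger_gap: 0.994
```

```bash
python3 - <<'E'
from h import *
from station import manip
s=manip.sense();st(s)
plan(s,[.525,-.167,.17],16,-1)
d=manip.snapshot("side");crop(d,"s2",240,80,110,110,5)
d=manip.snapshot("top");crop(d,"t2",270,145,110,110,5)
E
```

```text
t 2.25 tcp [ 0.5258 -0.1645  0.2693] F [0.28 0.38 0.74] gap 0.994 q [-0.51  0.38  1.57  0.    1.19  0.78]
 toolaxes [[-0.001, 0.281, -0.96], [0.001, -0.96, -0.281], [-1.0, -0.001, 0.001]]
shift [3.972 0.093 0.055] turn [0.061 0.012 0.015]
```

View pics/s2.png

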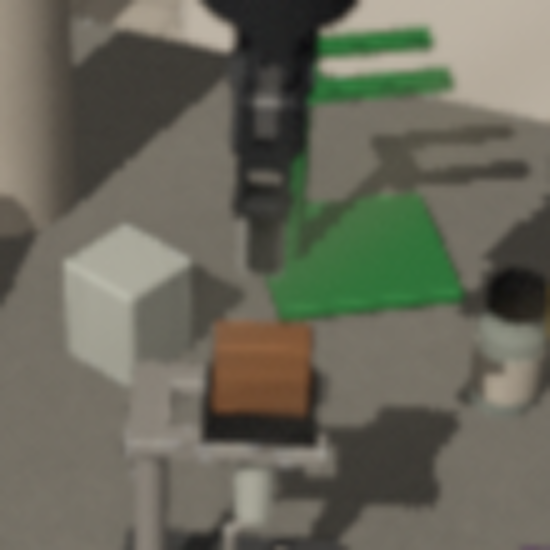

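View pics/t2.png

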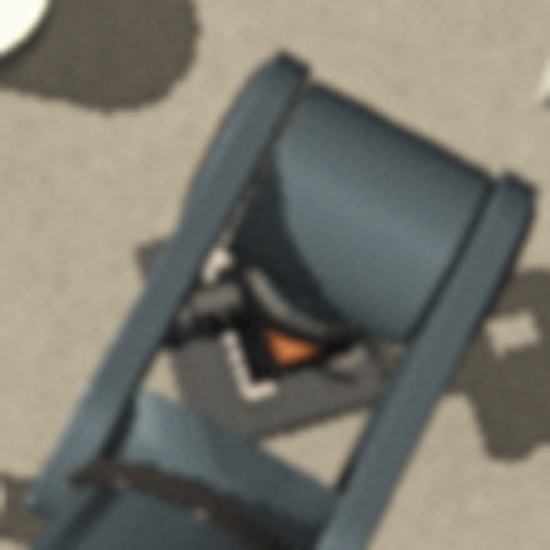

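Request:
{"op": "carry_out", "data": {"commands": [[[0.7,0.09,0.06,0,0,0,85],[1.5,0.09,0.06,0,0,0,85],[2.3,0.09,0.06,0,0,0,85],[3.1,0.09,0.06,0,0,0,85],[3.8,0.09,0.06,0,0,0,85]]]}}

```text
t: 2.85
tcp_pos: [0.5254, -0.1684, 0.1749]
tool_rot: [0.7, 0.099, -0.7, 0.1]
force: [1.0, -0.4, 0.1]
finger_gap: 0.998
```

Request:
{"op": "carry_out", "data": {"commands": [[[0,0,0,0,0,0,85],[0,0,0,0,0,0,60],[0,0,0,0,0,0,45],[0,0,0,0,0,0,38],[0,0,0,0,0,0,34]]]}}

```text
t: 3.35
tcp_pos: [0.5254, -0.1683, 0.176]
tool_rot: [0.701, 0.1, -0.699, 0.1]
force: [1.2, 0.2, 0.4]
finger_gap: 0.398
```

```bash
python3 - <<'E'
from h import *
from station import manip
s=manip.sense();st(s)
plan(s,[.525,-.167,.172],16,-1)
d=manip.snapshot("side");crop(d,"s3",240,80,110,110,5)
E
```

```text
t 3.35 tcp [ 0.5254 -0.1683  0.176 ] F [1.21 0.17 0.38] gap 0.398 q [-0.51  0.5   1.68  0.    0.96  0.77]
 toolaxes [[0.002, 0.28, -0.96], [-0.001, -0.96, -0.28], [-1.0, 0.001, -0.001]]
shift [ 0.159 -0.054  0.   ] turn [ 0.05  -0.015 -0.015]
```

View pics/s3.png

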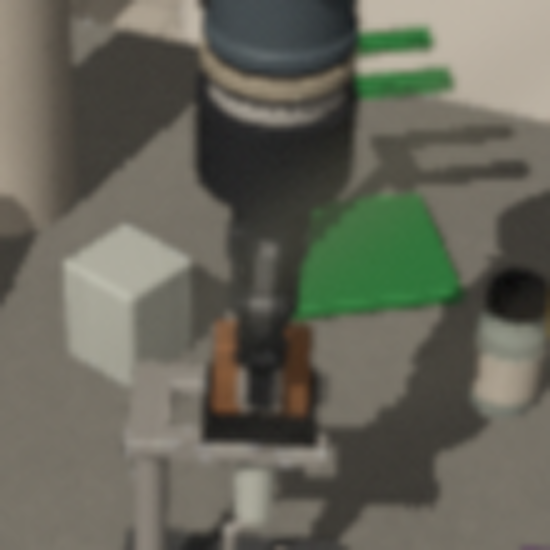

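The finger is centred on the grip block at crop (262,385), with its tip just above the plate, so I'll close now.

Request:
{"op": "carry_out", "data": {"commands": [[[0.05,0,0,0,0,0,30],[0.05,0,0,0,0,0,27],[0.05,0,0,0,0,0,24],[0.05,0,0,0,0,0,20],[0.05,0,0,0,0,0,15]]], "force": 60}}

```text
t: 3.9
tcp_pos: [0.5249, -0.1679, 0.1739]
tool_rot: [-0.7, -0.1, 0.7, -0.1]
force: [0.3, 1.9, 2.8]
finger_gap: 0.274
```

Request:
{"op": "carry_out", "data": {"commands": [[[0,0,0,0,0,0,10],[0,0,0,0,0,0,10],[0,0,0,0,0,0,10],[0,0,0,0,0,0,10],[0,0,0,0,0,0,10]]], "force": 60}}

```text
t: 4.4
tcp_pos: [0.5249, -0.1679, 0.1739]
tool_rot: [0.7, 0.1, -0.7, 0.1]
force: [-0.7, 1.4, 4.2]
finger_gap: 0.273
```

```bash
python3 - <<'E'
from h import *
from station import manip
s=manip.sense();st(s)
d=manip.snapshot("side");crop(d,"s4",240,80,110,110,5)
E
```

```text
t 4.4 tcp [ 0.5249 -0.1679  0.1739] F [-0.74  1.38  4.2 ] gap 0.273 q [-0.51  0.5   1.68  0.    0.96  0.77]
 toolaxes [[0.0, 0.28, -0.96], [0.0, -0.96, -0.28], [-1.0, -0.0, -0.0]]
```

View pics/s4.png

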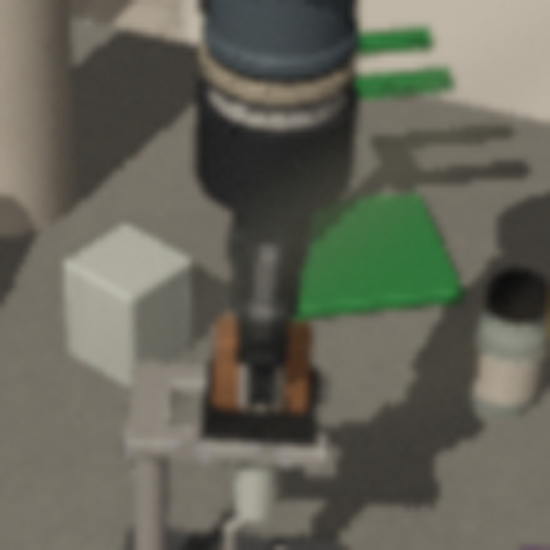

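Request:
{"op": "carry_out", "data": {"commands": [[[-0.1,0,0,0,0,0,10],[-0.3,0,0,0,0,0,10],[-0.6,0,0,0,0,0,10],[-1.0,0,0,0,0,0,10],[-1.0,0,0,0,0,0,10]]]}}

```text
t: 4.95
tcp_pos: [0.526, -0.1687, 0.2006]
tool_rot: [0.701, 0.099, -0.699, 0.101]
force: [-0.2, -0.9, -2.1]
finger_gap: 0.273
```

```bash
python3 - <<'E'
from h import *
from station import manip
s=manip.sense();st(s)
d=manip.snapshot("side");crop(d,"s5",240,80,110,110,5)
E
```

```text
t 4.95 tcp [ 0.526  -0.1687  0.2006] F [-0.23 -0.91 -2.09] gap 0.273 q [-0.51  0.47  1.65 -0.    1.02  0.77]
 toolaxes [[0.003, 0.28, -0.96], [-0.002, -0.96, -0.28], [-1.0, 0.003, -0.003]]
```

View pics/s5.png

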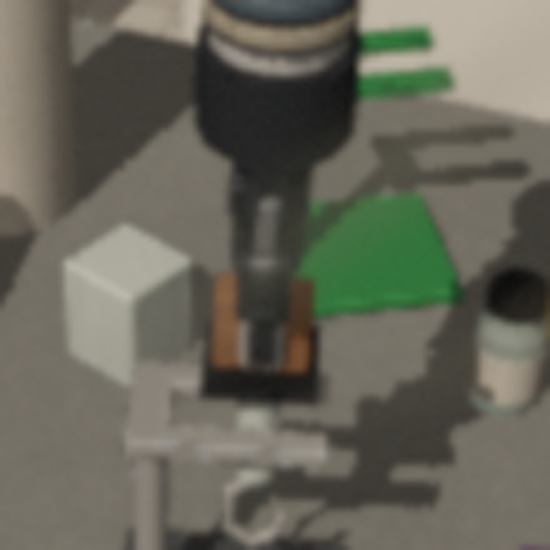

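The scale is in the hand and has risen about 27 mm, upright, with the force showing its weight. I'll carry on straight up.

Request:
{"op": "carry_out", "data": {"commands": [[[-0.9,0,0,0,0,0,10],[-1.9,0,0,0,0,0,10],[-2.9,0,0,0,0,0,10],[-3.9,0,0,0,0,0,10],[-4.6,0,0,0,0,0,10]]]}}

```text
t: 5.5
tcp_pos: [0.5252, -0.1682, 0.3155]
tool_rot: [0.701, 0.1, -0.699, 0.1]
force: [0.7, -0.9, -2.2]
finger_gap: 0.274
```

```bash
python3 - <<'E'
from h import *
from station import manip
s=manip.sense();st(s)
# hover: scale origin over tin +x side by 45mm
psi=np.radians(5.3); tin=np.array([.5345,.169]); o=tin+.05*np.array([np.cos(psi),np.sin(psi)])
plan(s,[o[0],o[1],.32],5.3,-1); print(o)
E
```

```text
t 5.5 tcp [ 0.5252 -0.1682  0.3155] F [ 0.69 -0.9  -2.24] gap 0.274 q [-0.51  0.34  1.51 -0.    1.29  0.77]
 toolaxes [[0.002, 0.28, -0.96], [-0.001, -0.96, -0.28], [-1.0, 0.001, -0.001]]
shift [ -0.192 -12.465  -6.097] turn [ 2.19  -0.017 -0.015]
[0.58428623 0.17361853]
```

Request:
{"op": "carry_out", "data": {"commands": [[[-0.2,-0.6,-0.3,0.1,0,0,10],[-0.2,-1.8,-0.9,0.4,0,0,10],[-0.2,-3.2,-1.6,0.7,0,0,10],[-0.2,-4.6,-2.3,1.0,0,0,10],[-0.2,-6.0,-3.0,1.3,0,0,10]]]}}

```text
t: 6.0
tcp_pos: [0.5547, -0.0017, 0.3186]
tool_rot: [-0.704, -0.06, 0.705, -0.059]
force: [-0.2, 0.3, -2.0]
finger_gap: 0.274
```

```bash
python3 - <<'E'
from h import *
from station import manip
s=manip.sense();st(s)
plan(s,[.5843,.1736,.32],5.3,-1)
E
```

```text
t 6.0 tcp [ 0.5547 -0.0017  0.3186] F [-0.2   0.27 -1.98] gap 0.274 q [-0.2   0.34  1.5  -0.    1.3   1.2 ]
 toolaxes [[-0.0, 0.168, -0.986], [0.0, -0.986, -0.168], [-1.0, -0.0, 0.0]]
shift [-0.057 -6.713 -2.343] turn [0.871 0.005 0.001]
```

Request:
{"op": "carry_out", "data": {"commands": [[[0,-1.5,-0.5,0.2,0,0,10],[0,-2.9,-1.0,0.4,0,0,10],[0,-4.3,-1.5,0.6,0,0,10],[0,-5.6,-2.0,0.8,0,0,10],[0,-6.5,-2.3,0.87,0,0,10]]]}}

```text
t: 6.5
tcp_pos: [0.5839, 0.1693, 0.3183]
tool_rot: [-0.706, -0.034, 0.706, -0.034]
force: [0.4, -0.5, -2.1]
finger_gap: 0.272
```

Request:
{"op": "carry_out", "data": {"commands": [[[0,0,0,0,0,0,10],[0,0,0,0,0,0,10],[0,0,0,0,0,0,10],[0,0,0,0,0,0,10],[0,0,0,0,0,0,10]]]}}

```text
t: 7.0
tcp_pos: [0.5841, 0.1658, 0.3189]
tool_rot: [-0.706, -0.033, 0.706, -0.033]
force: [0.8, -0.7, -1.5]
finger_gap: 0.274
```

```bash
cat > see.py <<'E'
import sys
from h import *
from station import manip
s=manip.sense();st(s)
x,y,z=map(float,sys.argv[2:5]);plan(s,[x,y,z],5.3,-1)
D={"side":manip.snapshot("side"),"top":manip.snapshot("top")}
pickle.dump(D,open(f"d_{sys.argv[1]}.pkl","wb"))
crop(D["side"],"s_"+sys.argv[1],180,165,150,150,5)
crop(D["top"],"t_"+sys.argv[1],140,130,150,110,5)
E
python3 see.py a .5843 .1736 .205
```

```text
t 7.0 tcp [0.5841 0.1658 0.3189] F [ 0.82 -0.66 -1.47] gap 0.274 q [ 0.09  0.42  1.37 -0.    1.35  1.57]
 toolaxes [[-0.0, 0.093, -0.996], [-0.0, -0.996, -0.093], [-1.0, 0.0, 0.0]]
shift [ 4.554 -0.311 -0.038] turn [ 0.003  0.001 -0.002]
```

View pics/s_a.png

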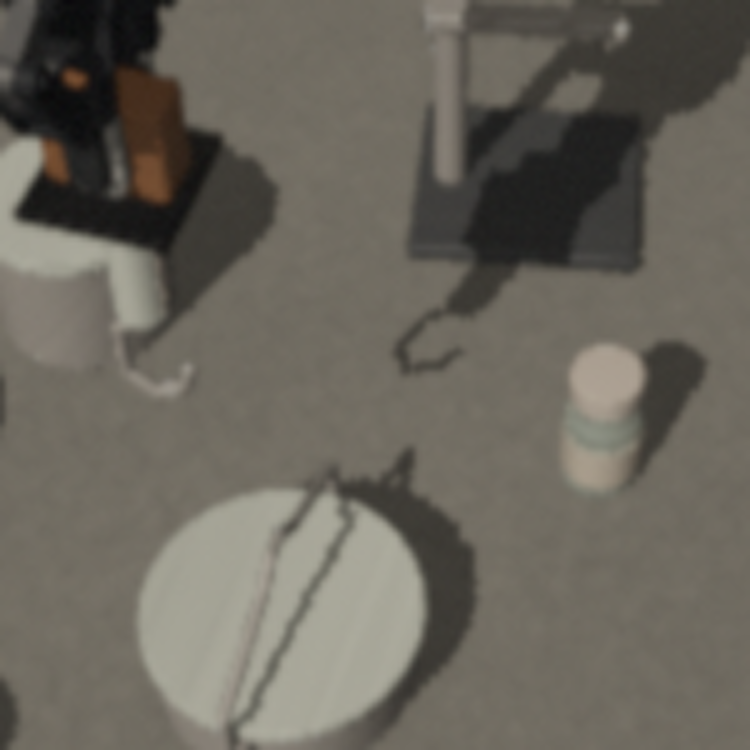

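View pics/t_a.png

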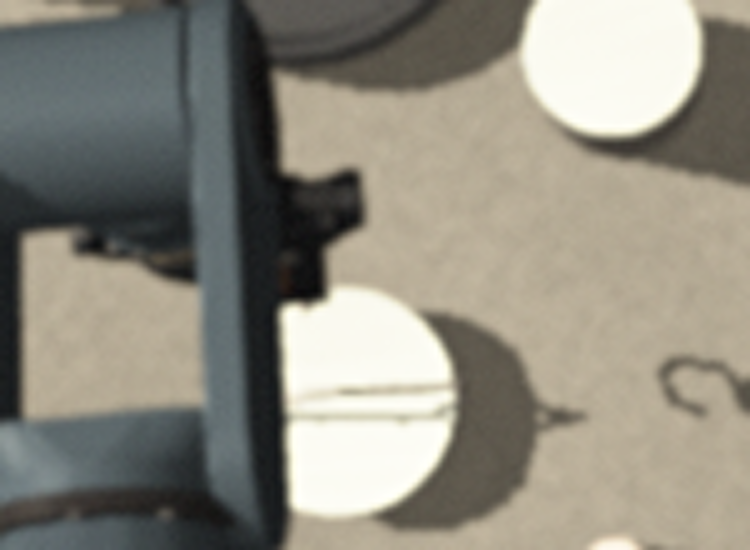

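```bash
cat > ovs.py <<'E'
import sys
from h import *
# tag x y z(origin) yaw ext
D=pickle.load(open(f"d_{sys.argv[1]}.pkl","rb"));x,y,z,yaw,ext=map(float,sys.argv[2:7]);yaw=np.radians(yaw)
hook=np.array([[0,0,-72],[0,0,-80],[16,0,-100],[10,0,-120],[0,0,-126],[-13,0,-116],[-16,0,-103]])/1e3
hook[1:,2]-=ext
bar=lambda yy:np.array([[0,yy,0],[0,yy,-72]])/1e3
c=lambda r,zz:np.c_[r*np.cos(a),r*np.sin(a),0*a+zz]/1e3
Rd,G,B=(0,0,255),(0,255,0),(255,0,0)
P=[(T(x,y,yaw,p,z),k) for p,k in[(box(-30,30,-30,30,6),G),(box(-30,30,-30,30,0),G),(box(-25,25,-12,12,50),B),(c(11,-72),B),(hook,Rd)]]
P+=[(T(.5345,.169,np.radians(5.3),wire),Rd),(T(.5345,.169,np.radians(5.3),lid),G)]
overlay(D["side"],P,"ov_"+sys.argv[1],180,165,150,150,5)
E
python3 ovs.py a .5841 .1658 .305 5.3 0
```

```text
(no output)
```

View pics/ov_a.png

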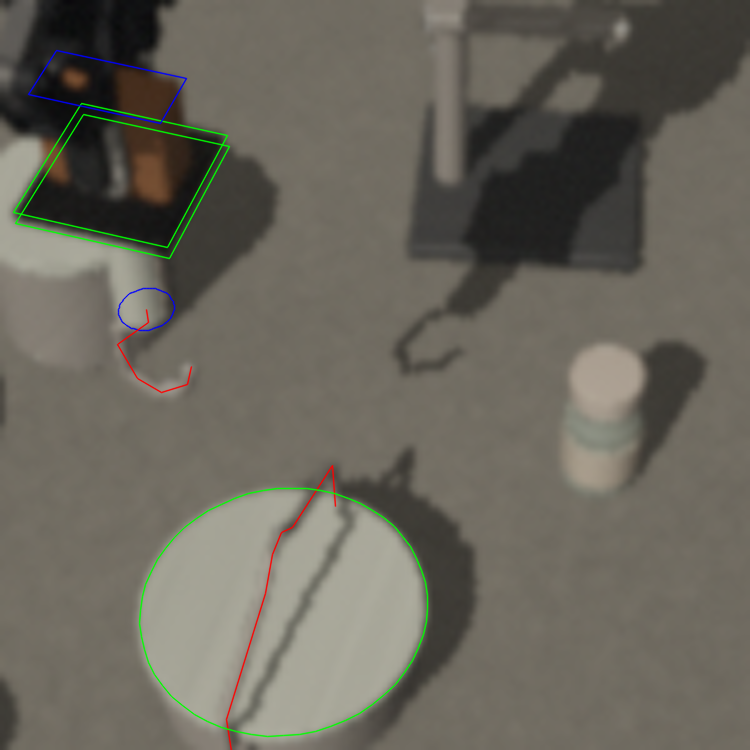

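The model overlay matches the picture to within about 1.5 px. I'll lower to hooking height (wire at scale z ≈ -93), still 50 mm to the +x side of the wire.

Request:
{"op": "carry_out", "data": {"commands": [[[0.6,-0.15,0,0,0,0,10],[1.6,-0.3,-0.04,0,0,0,10],[2.7,-0.3,-0.04,0,0,0,10],[3.7,-0.3,-0.04,0,0,0,10],[4.4,-0.3,-0.04,0,0,0,10]]]}}

```text
t: 7.6
tcp_pos: [0.5836, 0.174, 0.207]
tool_rot: [-0.706, -0.033, 0.707, -0.033]
force: [-0.5, -0.6, -0.9]
finger_gap: 0.277
```

Request:
{"op": "carry_out", "data": {"commands": [[[0.05,0,0,0,0,0,10],[0.05,0,0,0,0,0,10],[0.05,0,0,0,0,0,10],[0.05,0,0,0,0,0,10],[0.05,0,0,0,0,0,10]]]}}

```text
t: 8.1
tcp_pos: [0.5849, 0.1745, 0.2087]
tool_rot: [0.707, 0.033, -0.706, 0.033]
force: [0.2, -0.2, -1.2]
finger_gap: 0.27
```

```bash
python3 see.py b .5345 .169 .205; python3 - <<'E'
from h import *
from station import manip
s=manip.sense();p=s["tcp_pos"]
import subprocess
subprocess.run(["python3","ovs.py","b",str(p[0]),str(p[1]),str(p[2]-.0139),"5.3","0"])
E
```

```text
t 8.1 tcp [0.5849 0.1745 0.2087] F [ 0.22 -0.22 -1.22] gap 0.27 q [ 0.11  0.53  1.5  -0.    1.11  1.58]
 toolaxes [[0.002, 0.094, -0.996], [0.0, -0.996, -0.094], [-1.0, -0.0, -0.002]]
shift [0.142 0.028 2.03 ] turn [ 0.02  -0.024  0.   ]
```

View pics/s_b.png

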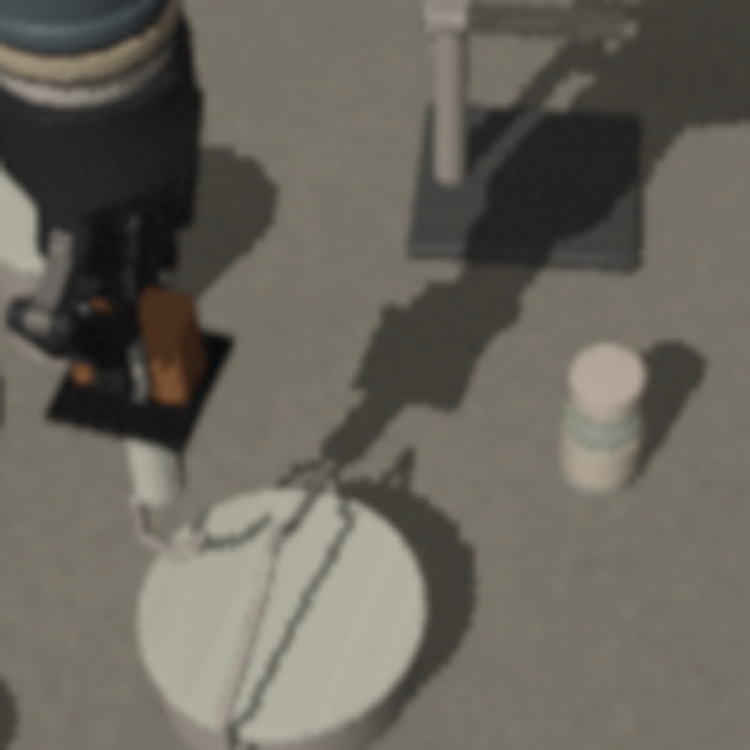

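View pics/ov_b.png

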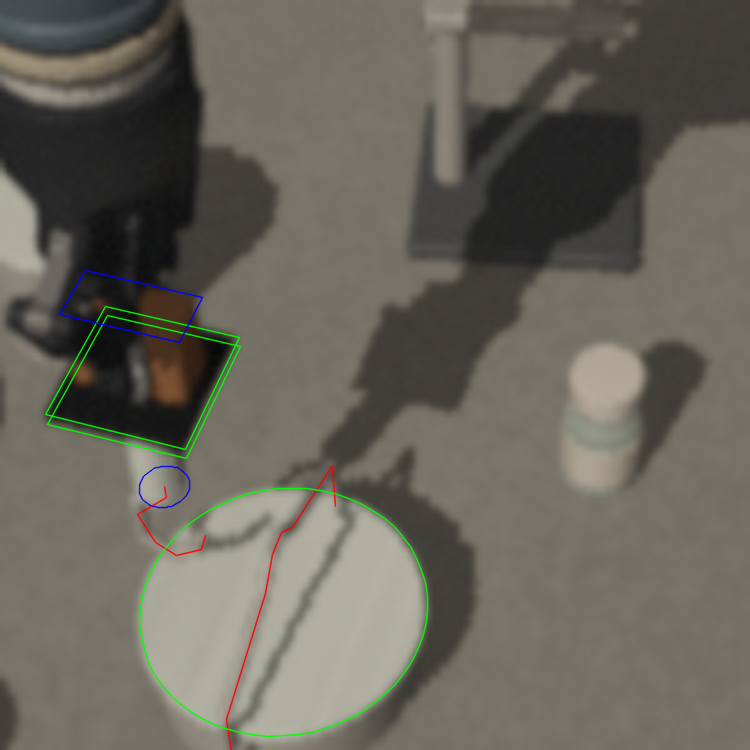

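Request:
{"op": "carry_out", "data": {"commands": [[[0.14,0.03,0.1,0,0,0,10],[0.14,0.03,0.6,0,0,0,10],[0.14,0.03,1.1,0,0,0,10],[0.14,0.03,1.6,0,0,0,10],[0.14,0.03,2.05,0,0,0,10]]]}}

```text
t: 8.7
tcp_pos: [0.5324, 0.1687, 0.2038]
tool_rot: [-0.706, -0.033, 0.707, -0.033]
force: [-0.1, -0.2, -1.5]
finger_gap: 0.275
```

```bash
python3 see.py c .5345 .169 .205; python3 - <<'E'
from h import *
from station import manip
s=manip.sense();p=s["tcp_pos"]
import subprocess
subprocess.run(["python3","ovs.py","c",str(p[0]),str(p[1]),str(p[2]-.0139),"5.3","0"])
E
```

```text
t 8.7 tcp [0.5324 0.1687 0.2038] F [-0.12 -0.23 -1.54] gap 0.275 q [ 0.11  0.47  1.63 -0.    1.04  1.58]
 toolaxes [[-0.001, 0.094, -0.996], [-0.0, -0.996, -0.094], [-1.0, 0.0, 0.001]]
shift [-0.047 -0.002 -0.084] turn [ 0.021  0.007 -0.   ]
```

View pics/s_c.png

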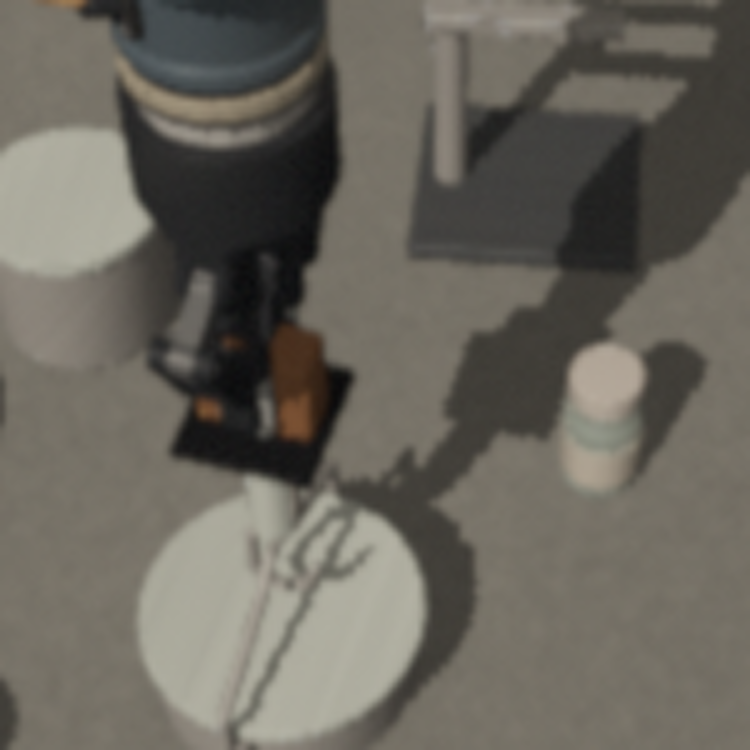

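View pics/ov_c.png

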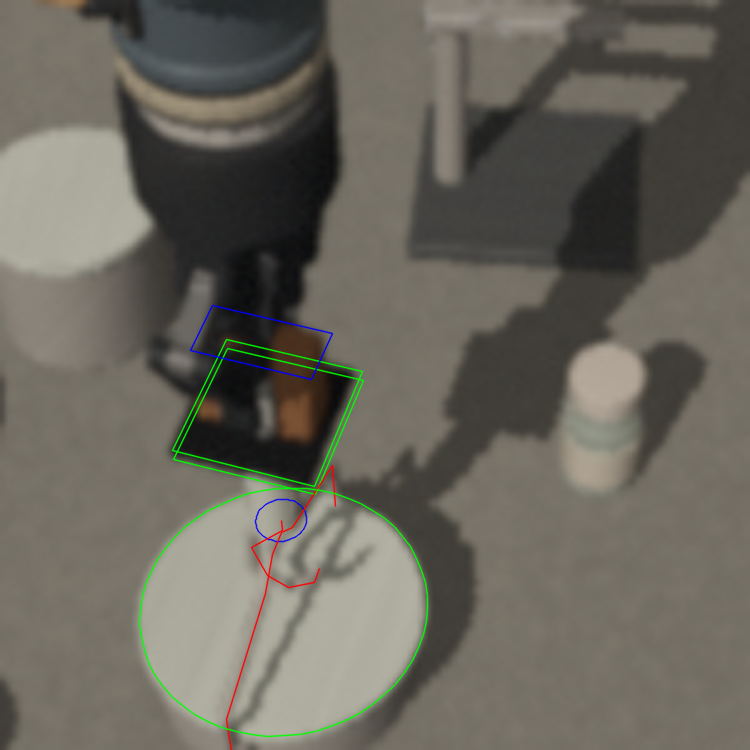

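The shank, at crop (250,545), lies left of the wire and the hook tip to its right, with no contact force. The wire is inside the hook mouth, so I'll raise 25 mm.

Request:
{"op": "carry_out", "data": {"commands": [[[-0.2,0,-0.05,0,0,0,10],[-0.4,0,-0.08,0,0,0,10],[-0.6,0,-0.08,0,0,0,10],[-0.8,0,-0.08,0,0,0,10],[-1.0,0,-0.08,0,0,0,10]]]}}

```text
t: 9.3
tcp_pos: [0.5357, 0.1691, 0.2296]
tool_rot: [0.707, 0.033, -0.706, 0.033]
force: [-0.1, 0.5, -1.3]
finger_gap: 0.274
```

```bash
python3 see.py d .5345 .169 .240; python3 - <<'E'
from h import *
from station import manip
s=manip.sense();p=s["tcp_pos"]
import subprocess
subprocess.run(["python3","ovs.py","d",str(p[0]),str(p[1]),str(p[2]-.0139),"5.3","0"])
E
```

```text
t 9.3 tcp [0.5357 0.1691 0.2296] F [-0.13  0.45 -1.28] gap 0.274 q [0.11 0.44 1.6  0.   1.1  1.58]
 toolaxes [[0.001, 0.094, -0.996], [0.0, -0.996, -0.094], [-1.0, -0.0, -0.001]]
shift [-0.416 -0.002  0.048] turn [ 0.02  -0.006  0.   ]
```

View pics/s_d.png

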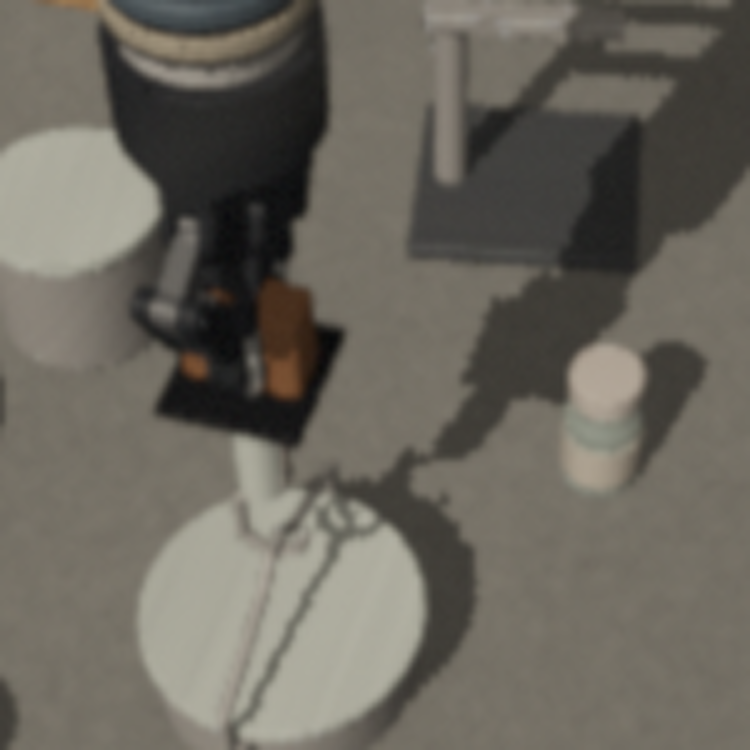

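View pics/ov_d.png

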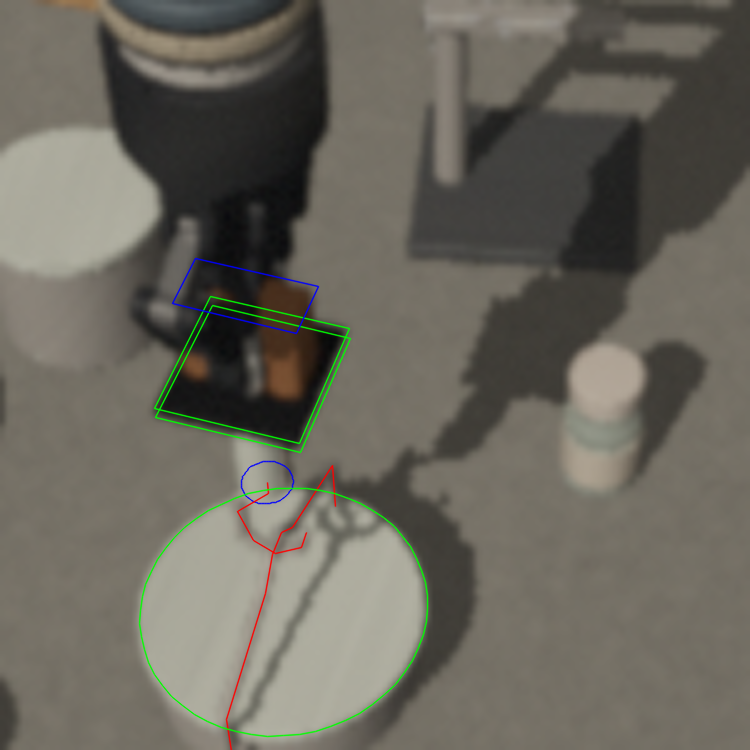

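```bash
cat > lift.py <<'E'
import sys
from h import *
from station import manip
tag=sys.argv[1]
F=[manip.sense()["force"][2]]
D={}
for n in ("side","top"):
    D[n]=manip.snapshot(n);F.append(manip.sense()["force"][2])
s=manip.sense();st(s);print("Fz",np.round(F,2),"mean",round(np.mean(F),2))
pickle.dump(D,open(f"d_{tag}.pkl","wb"))
ref=pickle.load(open("d_d.pkl","rb"))
g=lambda d:cv2.GaussianBlur(cv2.cvtColor(d["image"],cv2.COLOR_RGB2GRAY),(0,0),1)
x0,x1,y0,y1=200,275,283,330
W=np.eye(2,3,dtype=np.float32)
try:
    tpl=g(ref["side"])[y0:y1,x0:x1]
    m=cv2.matchTemplate(g(D["side"])[y0-20:y1+10,x0-10:x1+10],tpl,cv2.TM_CCOEFF_NORMED)
    i=np.unravel_index(m.argmax(),m.shape);W[0,2]=i[1]-10;W[1,2]=i[0]-20
    c,W=cv2.findTransformECC(tpl,g(D["side"])[y0:y1,x0:x1],W,cv2.MOTION_TRANSLATION,(3,100,1e-5))
    p=proj(D["side"],[[.5345,.169,.03],[.5345,.169,.04]]);dv=p[1]-p[0]
    print("tin px shift",W[:,2],"cc",round(c,4),"lift mm",W[:,2]@dv/(dv@dv)*10)
except cv2.error as e: print(e)
crop(D["side"],"s_"+tag,180,165,150,150,5)
E
```

Request:
{"op": "carry_out", "data": {"commands": [[[-0.1,0,0.05,0,0,0,10],[-0.2,0,0.05,0,0,0,10],[-0.3,0,0.05,0,0,0,10],[-0.4,0,0.05,0,0,0,10],[-0.5,0,0.05,0,0,0,10]]]}}

```text
t: 9.9
tcp_pos: [0.534, 0.1689, 0.2415]
tool_rot: [-0.706, -0.033, 0.707, -0.033]
force: [-0.2, 0.0, -2.3]
finger_gap: 0.275
```

```bash
python3 lift.py e
```

```text
t 10.0 tcp [0.5341 0.1689 0.2417] F [-0.1   1.35 -2.64] gap 0.272 q [ 0.11  0.43  1.59 -0.    1.13  1.58]
 toolaxes [[-0.0, 0.094, -0.996], [-0.0, -0.996, -0.094], [-1.0, 0.0, 0.0]]
Fz [-2.32 -3.   -2.64] mean -2.65
tin px shift [ 0.00527094 -0.00789273] cc 1.0 lift mm 0.0313786743126946
```

View pics/s_e.png

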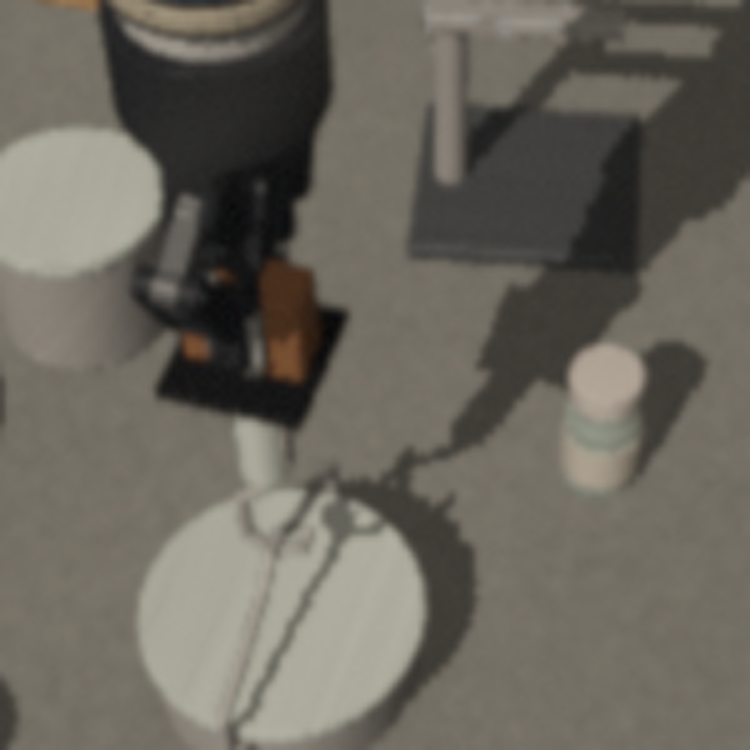

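The hook held its place at crop (265,540) while the barrel rose, so it has caught and the spring is stretching. I'll keep lifting slowly.

Request:
{"op": "carry_out", "data": {"commands": [[[-0.08,0,0,0,0,0,10],[-0.16,0,0,0,0,0,10],[-0.24,0,0,0,0,0,10],[-0.32,0,0,0,0,0,10],[-0.4,0,0,0,0,0,10]]]}}

```text
t: 10.5
tcp_pos: [0.5341, 0.1689, 0.2516]
tool_rot: [-0.706, -0.033, 0.706, -0.033]
force: [-0.4, 0.3, -3.4]
finger_gap: 0.272
```

```bash
python3 lift.py f
```

```text
t 10.6 tcp [0.5341 0.1689 0.2517] F [ 0.25  0.3  -4.66] gap 0.273 q [0.11 0.42 1.57 0.   1.15 1.58]
 toolaxes [[-0.0, 0.094, -0.996], [0.0, -0.996, -0.094], [-1.0, -0.0, 0.0]]
Fz [-3.45 -4.08 -4.66] mean -4.06
tin px shift [ 0.00051066 -0.01105421] cc 1.0 lift mm 0.04731471506258941
```

Request:
{"op": "carry_out", "data": {"commands": [[[-0.08,0,0,0,0,0,10],[-0.16,0,0,0,0,0,10],[-0.24,0,0,0,0,0,10],[-0.32,0,0,0,0,0,10],[-0.4,0,0,0,0,0,10]]]}}

```text
t: 11.1
tcp_pos: [0.534, 0.1689, 0.2616]
tool_rot: [-0.706, -0.033, 0.706, -0.033]
force: [0.5, 0.3, -5.2]
finger_gap: 0.276
```

```bash
python3 lift.py g
```

```text
t 11.2 tcp [0.5341 0.1689 0.2617] F [-0.41  0.3  -5.41] gap 0.278 q [0.11 0.4  1.56 0.   1.18 1.58]
 toolaxes [[-0.0, 0.094, -0.996], [-0.0, -0.996, -0.094], [-1.0, -0.0, 0.0]]
Fz [-5.23 -5.82 -5.41] mean -5.49
tin px shift [ 0.00682642 -0.0061033 ] cc 1.0 lift mm 0.022916793856094034
```

Request:
{"op": "carry_out", "data": {"commands": [[[-0.08,0,0,0,0,0,10],[-0.16,0,0,0,0,0,10],[-0.24,0,0,0,0,0,10],[-0.32,0,0,0,0,0,10],[-0.4,0,0,0,0,0,10]]]}}

```text
t: 11.7
tcp_pos: [0.5339, 0.1689, 0.2715]
tool_rot: [-0.706, -0.033, 0.707, -0.033]
force: [-0.2, -0.0, -6.6]
finger_gap: 0.272
```

```bash
python3 lift.py h
```

```text
t 11.8 tcp [0.5341 0.1689 0.2717] F [-0.63 -0.34 -7.  ] gap 0.274 q [0.11 0.39 1.55 0.   1.2  1.58]
 toolaxes [[-0.0, 0.094, -0.996], [0.0, -0.996, -0.094], [-1.0, -0.0, 0.0]]
Fz [-6.58 -5.77 -7.  ] mean -6.45
tin px shift [ 0.1403251  -0.00909387] cc 0.9984 lift mm -0.029629897866480383
```

Request:
{"op": "carry_out", "data": {"commands": [[[-0.08,0,0,0,0,0,10],[-0.16,0,0,0,0,0,10],[-0.24,0,0,0,0,0,10],[-0.32,0,0,0,0,0,10],[-0.4,0,0,0,0,0,10]]]}}

```text
t: 12.3
tcp_pos: [0.5342, 0.1689, 0.2817]
tool_rot: [0.706, 0.033, -0.706, 0.033]
force: [-1.1, -0.6, -7.3]
finger_gap: 0.276
```

```bash
python3 lift.py i
```

```text
t 12.4 tcp [0.5344 0.169  0.2819] F [ 0.3  -0.13 -5.76] gap 0.274 q [0.11 0.38 1.54 0.   1.22 1.58]
 toolaxes [[0.001, 0.094, -0.996], [0.0, -0.996, -0.094], [-1.0, -0.0, -0.001]]
Fz [-7.32 -5.28 -5.76] mean -6.12
tin px shift [-0.21885899 -2.1223009 ] cc 0.9918 lift mm 9.239246224190643
```

Tin is off the table by about 9 mm and the force has levelled. Another 10 mm or so, then hold.

Request:
{"op": "carry_out", "data": {"commands": [[[-0.06,0,0,0,0,0,10],[-0.14,0,0,0,0,0,10],[-0.23,0,0,0,0,0,10],[-0.32,0,0,0,0,0,10],[-0.4,0,0,0,0,0,10]]]}}

```text
t: 12.9
tcp_pos: [0.5342, 0.169, 0.2918]
tool_rot: [0.706, 0.033, -0.706, 0.033]
force: [-0.2, -0.4, -6.4]
finger_gap: 0.272
```

```bash
python3 lift.py j
```

```text
t 13.0 tcp [0.5344 0.169  0.292 ] F [-0.01 -0.61 -5.48] gap 0.275 q [0.11 0.37 1.52 0.   1.25 1.58]
 toolaxes [[0.001, 0.094, -0.996], [0.0, -0.996, -0.094], [-1.0, -0.0, -0.001]]
Fz [-6.43 -5.57 -5.48] mean -5.83
tin px shift [-0.5790212 -4.145854 ] cc 0.9824 lift mm 18.122831888292033
```

View pics/s_j.png

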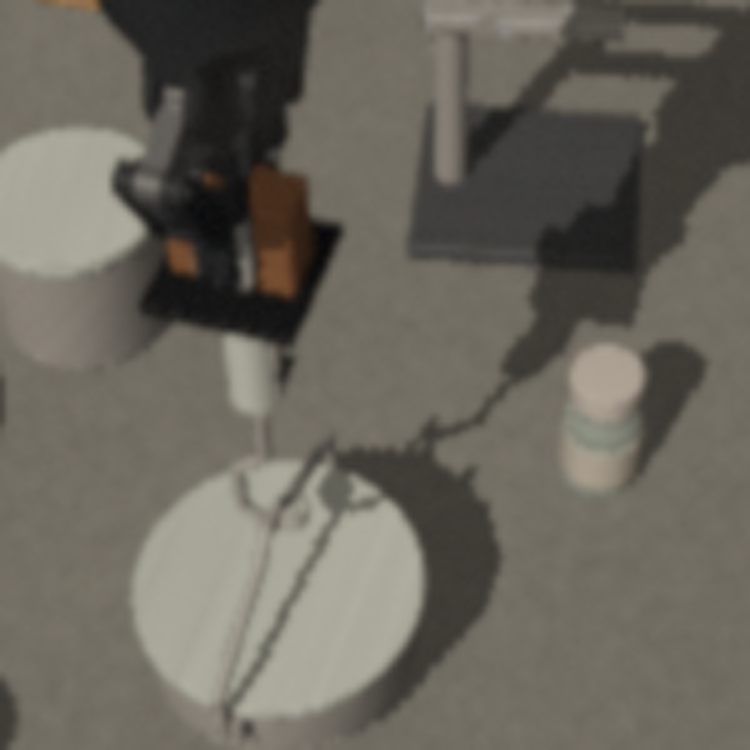

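The tin hangs level about 18–20 mm up, lid now centred near crop (280,585). I'll hold here.

Request:
{"op": "carry_out", "data": {"commands": [[[0,0,0,0,0,0,10],[0,0,0,0,0,0,10],[0,0,0,0,0,0,10],[0,0,0,0,0,0,10],[0,0,0,0,0,0,10]]]}}

```text
t: 13.5
tcp_pos: [0.5341, 0.1689, 0.2915]
tool_rot: [-0.706, -0.033, 0.706, -0.033]
force: [1.2, -0.2, -6.0]
finger_gap: 0.272
```

Request:
{"op": "carry_out", "data": {"commands": [[[0,0,0,0,0,0,10],[0,0,0,0,0,0,10],[0,0,0,0,0,0,10],[0,0,0,0,0,0,10],[0,0,0,0,0,0,10]]]}}

```text
t: 14.0
tcp_pos: [0.5342, 0.1689, 0.2916]
tool_rot: [0.706, 0.033, -0.706, 0.033]
force: [-0.2, 0.4, -6.8]
finger_gap: 0.273
```

Request:
{"op": "carry_out", "data": {"commands": [[[0,0,0,0,0,0,10],[0,0,0,0,0,0,10],[0,0,0,0,0,0,10],[0,0,0,0,0,0,10],[0,0,0,0,0,0,10]]]}}

```text
t: 14.5
tcp_pos: [0.5342, 0.1689, 0.2915]
tool_rot: [0.706, 0.033, -0.706, 0.033]
force: [-0.3, 0.7, -6.6]
finger_gap: 0.277
```

Request:
{"op": "carry_out", "data": {"commands": [[[0,0,0,0,0,0,10],[0,0,0,0,0,0,10],[0,0,0,0,0,0,10],[0,0,0,0,0,0,10],[0,0,0,0,0,0,10]]]}}

```text
t: 15.0
tcp_pos: [0.5341, 0.1689, 0.2915]
tool_rot: [-0.706, -0.033, 0.706, -0.033]
force: [-0.2, -0.2, -6.4]
finger_gap: 0.271
```

```bash
python3 lift.py k;python3 lift.py k2
```

```text
t 15.1 tcp [0.5342 0.1689 0.2916] F [ 0.23  0.02 -5.69] gap 0.272 q [0.11 0.37 1.52 0.   1.25 1.58]
 toolaxes [[0.0, 0.094, -0.996], [0.0, -0.996, -0.094], [-1.0, -0.0, -0.0]]
Fz [-6.4  -6.34 -5.69] mean -6.14
tin px shift [-0.4601186 -4.06475  ] cc 0.9712 lift mm 17.715589366835975
t 15.2 tcp [0.5342 0.1689 0.2915] F [ 0.63 -0.33 -5.94] gap 0.273 q [0.11 0.37 1.52 0.   1.25 1.58]
 toolaxes [[-0.0, 0.094, -0.996], [0.0, -0.996, -0.094], [-1.0, -0.0, 0.0]]
Fz [-5.69 -6.39 -5.94] mean -6.01
tin px shift [-0.46434277 -4.085747  ] cc 0.9725 lift mm 17.808004939350283
```

The tin held still for over 2 s at about 18 mm; spring travel and wrist force agree on about 4.5 N (about 460 g). Lowering now.

Request:
{"op": "carry_out", "data": {"commands": [[[0.08,0,0,0,0,0,10],[0.18,0,0,0,0,0,10],[0.28,0,0,0,0,0,10],[0.36,0,0,0,0,0,10],[0.43,0,0,0,0,0,10]]]}}

```text
t: 15.7
tcp_pos: [0.534, 0.1689, 0.2804]
tool_rot: [-0.706, -0.033, 0.707, -0.033]
force: [0.2, -0.2, -5.4]
finger_gap: 0.271
```

```bash
python3 lift.py l
```

```text
t 15.8 tcp [0.534  0.1689 0.2804] F [ 0.42 -0.36 -6.56] gap 0.276 q [0.11 0.38 1.54 0.   1.22 1.58]
 toolaxes [[-0.001, 0.094, -0.996], [-0.0, -0.996, -0.094], [-1.0, -0.0, 0.001]]
Fz [-5.45 -6.89 -6.56] mean -6.3
tin px shift [-0.06634778 -1.7894981 ] cc 0.9967 lift mm 7.7325050785736185
```

Request:
{"op": "carry_out", "data": {"commands": [[[0.05,0,0,0,0,0,10],[0.1,0,0,0,0,0,10],[0.15,0,0,0,0,0,10],[0.2,0,0,0,0,0,10],[0.25,0,0,0,0,0,10]]]}}

```text
t: 16.3
tcp_pos: [0.5341, 0.1689, 0.2745]
tool_rot: [0.706, 0.033, -0.706, 0.033]
force: [0.6, -0.2, -6.3]
finger_gap: 0.272
```

Request:
{"op": "carry_out", "data": {"commands": [[[0.05,0,0,0,0,0,10],[0.1,0,0,0,0,0,10],[0.15,0,0,0,0,0,10],[0.2,0,0,0,0,0,10],[0.25,0,0,0,0,0,10]]]}}

```text
t: 16.8
tcp_pos: [0.5343, 0.1689, 0.2683]
tool_rot: [0.706, 0.033, -0.706, 0.033]
force: [0.6, -0.8, -5.7]
finger_gap: 0.273
```

```bash
python3 lift.py m
```

```text
t 16.9 tcp [0.5342 0.1689 0.2682] F [ 0.32  0.33 -5.31] gap 0.273 q [ 0.11  0.4   1.55 -0.    1.19  1.58]
 toolaxes [[-0.0, 0.094, -0.996], [-0.0, -0.996, -0.094], [-1.0, 0.0, 0.0]]
Fz [-5.7  -4.66 -5.31] mean -5.22
tin px shift [-0.13550463 -0.23223199] cc 0.9846 lift mm 1.0656639218006225
```

View pics/s_m.png

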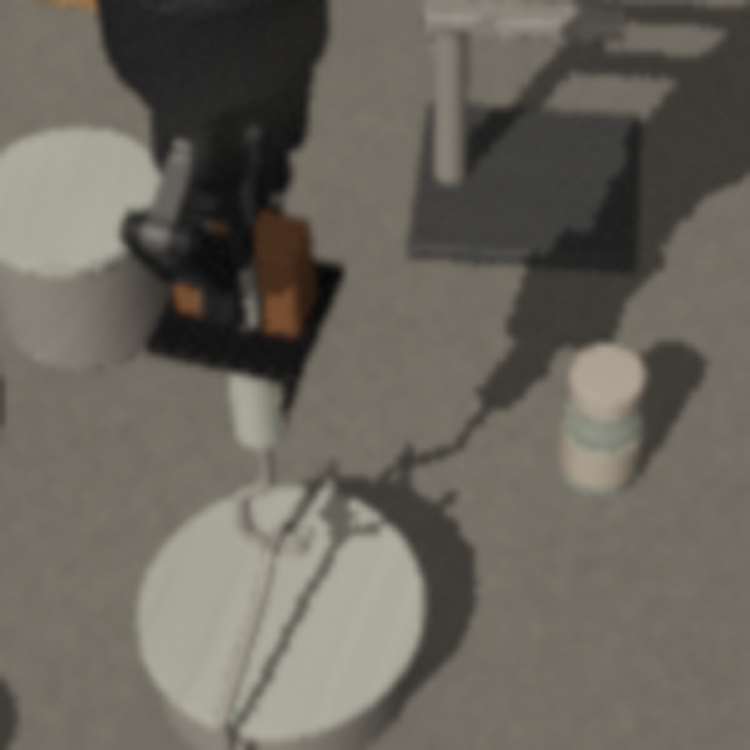

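Request:
{"op": "carry_out", "data": {"commands": [[[0.07,0,0,0,0,0,10],[0.14,0,0,0,0,0,10],[0.22,0,0,0,0,0,10],[0.3,0,0,0,0,0,10],[0.4,0,0,0,0,0,10]]]}}

```text
t: 17.4
tcp_pos: [0.5343, 0.1689, 0.2583]
tool_rot: [0.706, 0.033, -0.706, 0.033]
force: [-0.0, -1.2, -4.6]
finger_gap: 0.27
```

```bash
python3 lift.py n
```

```text
t 17.5 tcp [0.5343 0.1689 0.2581] F [ 0.85 -0.04 -4.2 ] gap 0.273 q [ 0.11  0.41  1.57 -0.    1.17  1.58]
 toolaxes [[0.0, 0.094, -0.996], [-0.0, -0.996, -0.094], [-1.0, 0.0, -0.0]]
Fz [-4.61 -4.9  -4.2 ] mean -4.57
tin px shift [-0.15339991 -0.0563197 ] cc 0.9961 lift mm 0.3175032915771907
```

Request:
{"op": "carry_out", "data": {"commands": [[[0.15,0,0,0,0,0,10],[0.3,0,0,0,0,0,10],[0.45,0,0,0,0,0,10],[0.6,0,0,0,0,0,10],[0.75,0,0,0,0,0,10]]]}}

```text
t: 18.0
tcp_pos: [0.5344, 0.1689, 0.2394]
tool_rot: [0.706, 0.033, -0.706, 0.033]
force: [-0.2, -0.5, -2.7]
finger_gap: 0.271
```

```bash
python3 lift.py o
```

```text
t 18.1 tcp [0.5343 0.1689 0.2392] F [ 0.25 -0.95 -2.25] gap 0.272 q [0.11 0.43 1.59 0.   1.12 1.58]
 toolaxes [[0.0, 0.094, -0.996], [0.0, -0.996, -0.094], [-1.0, -0.0, -0.0]]
Fz [-2.68 -3.09 -2.25] mean -2.68
tin px shift [-0.16064274 -0.05505313] cc 0.996 lift mm 0.31560242222813095
```

View pics/s_o.png

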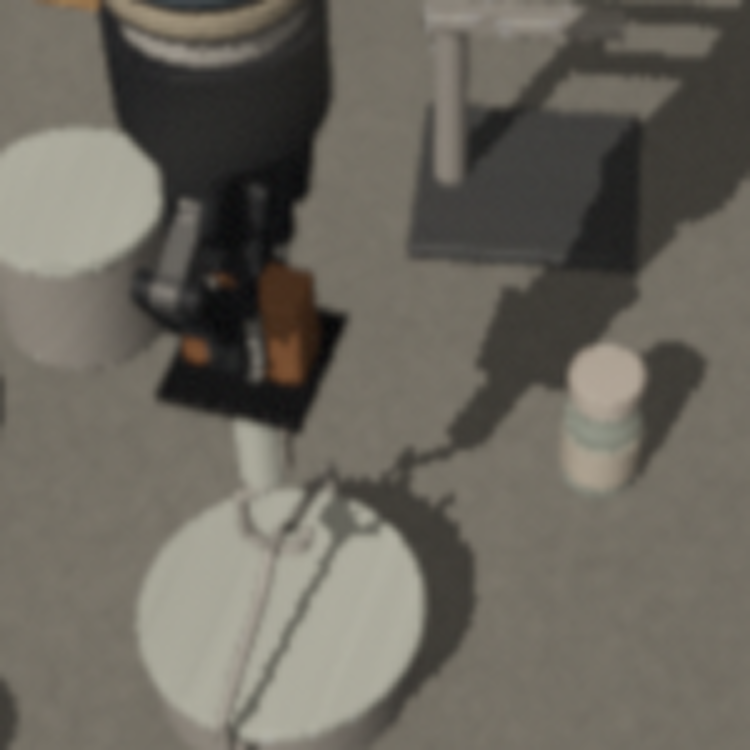

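The tin is back to within 0.2 px (under 1 mm) of its place. Lowering the hook clear of the wire next.

Request:
{"op": "carry_out", "data": {"commands": [[[0.25,0,0,0,0,0,10],[0.55,0,0,0,0,0,10],[0.85,0,0,0,0,0,10],[1.15,0,0,0,0,0,10],[1.38,0,0,0,0,0,10]]]}}

```text
t: 18.6
tcp_pos: [0.5339, 0.1689, 0.2041]
tool_rot: [-0.706, -0.033, 0.707, -0.033]
force: [0.0, 0.1, -1.7]
finger_gap: 0.271
```

Request:
{"op": "carry_out", "data": {"commands": [[[0,0,0,0,0,0,10],[0,0,0,0,0,0,10],[0,0,0,0,0,0,10],[0,0,0,0,0,0,10],[0,0,0,0,0,0,10]]]}}

```text
t: 19.1
tcp_pos: [0.5344, 0.1689, 0.2054]
tool_rot: [0.707, 0.033, -0.706, 0.033]
force: [-0.4, 0.9, -1.0]
finger_gap: 0.278
```

```bash
python3 lift.py p; python3 ovs.py p .5343 .1689 .191 5.3 0
```

```text
t 19.2 tcp [0.5343 0.1689 0.2053] F [ 0.14  0.61 -1.79] gap 0.277 q [0.11 0.47 1.62 0.   1.04 1.58]
 toolaxes [[0.0, 0.094, -0.996], [0.0, -0.996, -0.094], [-1.0, -0.0, -0.0]]
Fz [-0.99 -1.68 -1.79] mean -1.48
tin px shift [-0.1733842  -0.02713673] cc 0.9958 lift mm 0.20172485126074702
```

View pics/s_p.png

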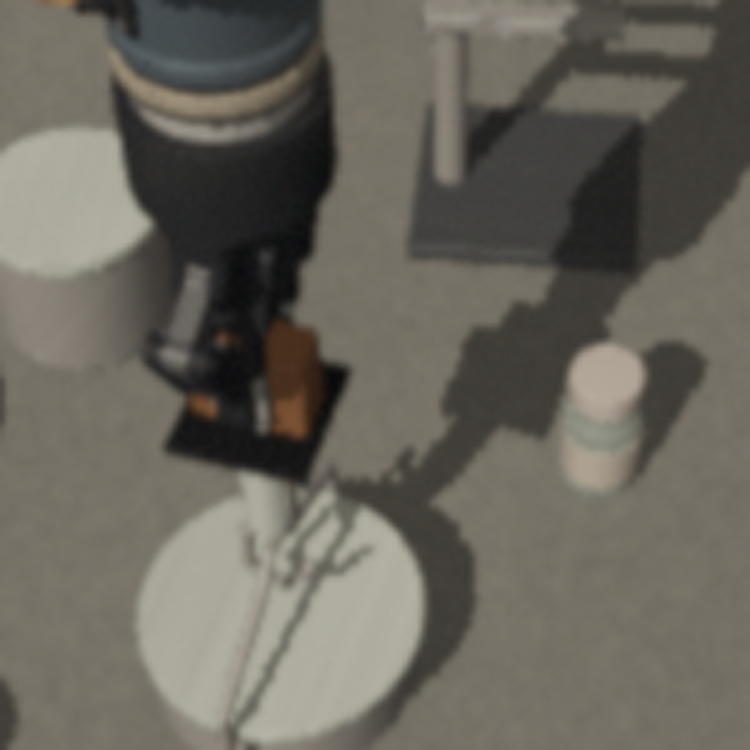

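Request:
{"op": "carry_out", "data": {"commands": [[[0,0,-0.1,0,0,0,10],[0,0,-0.3,0,0,0,10],[0,0,-0.5,0,0,0,10],[0,0,-0.8,0,0,0,10],[0,0,-1.1,0,0,0,10]]]}}

```text
t: 19.7
tcp_pos: [0.5624, 0.1716, 0.205]
tool_rot: [0.706, 0.033, -0.706, 0.033]
force: [0.0, -0.6, -2.6]
finger_gap: 0.273
```

```bash
python3 lift.py q
```

```text
t 19.8 tcp [0.5633 0.1715 0.2051] F [ 0.48  0.04 -1.24] gap 0.274 q [ 0.11  0.51  1.55 -0.    1.08  1.58]
 toolaxes [[0.002, 0.094, -0.996], [0.0, -0.996, -0.094], [-1.0, 0.0, -0.002]]
Fz [-2.58 -1.52 -1.24] mean -1.78
tin px shift [-0.16480252 -0.04592524] cc 0.9959 lift mm 0.2783644893114958
```

View pics/s_q.png

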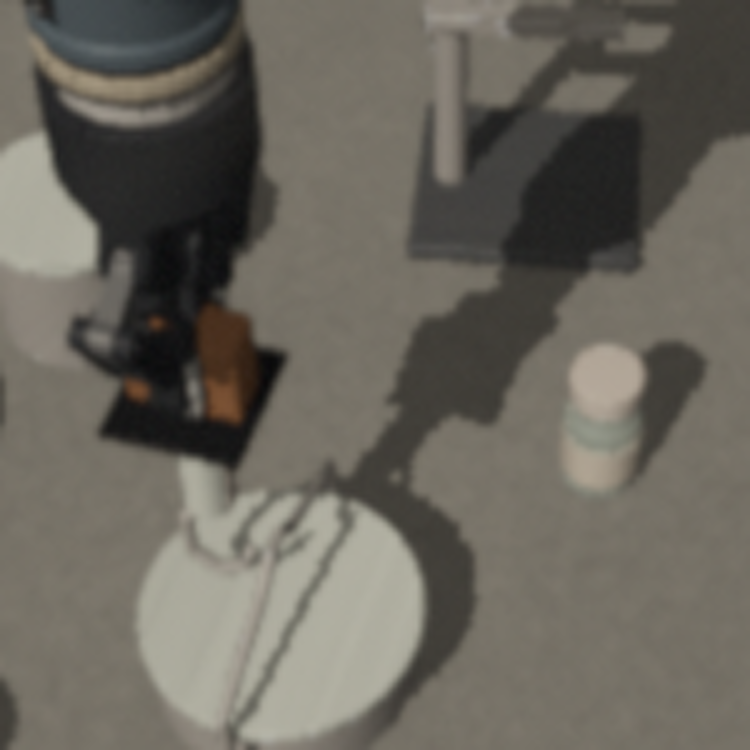

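Unhooked: the hook tip at crop (250,560) is now on the near side of the wire at (272,560), and the tin hasn't moved. I'll move farther out, then up.

Request:
{"op": "carry_out", "data": {"commands": [[[0,0,-0.4,0,0,0,10],[0,0,-0.8,0,0,0,10],[-0.4,0,-1.1,0,0,0,10],[-1.2,0,-1.1,0,0,0,10],[-2.2,0,-1.1,0,0,0,10]]]}}

```text
t: 20.3
tcp_pos: [0.5891, 0.174, 0.2594]
tool_rot: [-0.705, -0.033, 0.707, -0.033]
force: [-0.2, -0.2, -1.2]
finger_gap: 0.275
```

Request:
{"op": "carry_out", "data": {"commands": [[[-1.0,0,0,0,0,0,10],[-1.8,0,0,0,0,0,10],[-2.4,0,0,0,0,0,10],[-2.4,0,0,0,0,0,10],[-2.4,0,0,0,0,0,10]]]}}

```text
t: 20.8
tcp_pos: [0.5891, 0.1741, 0.3198]
tool_rot: [0.706, 0.033, -0.706, 0.033]
force: [0.5, -0.0, -2.8]
finger_gap: 0.268
```

```bash
python3 - <<'E'
from h import *
from station import manip
s=manip.sense();st(s)
plan(s,[.5250,-.168,.32],16,-1)
E
```

```text
t 20.8 tcp [0.5891 0.1741 0.3198] F [ 0.5  -0.02 -2.78] gap 0.268 q [ 0.11  0.43  1.35 -0.    1.36  1.58]
 toolaxes [[0.0, 0.094, -0.996], [-0.0, -0.996, -0.094], [-1.0, 0.0, -0.0]]
shift [-9.0000e-03  1.3382e+01  3.8390e+00] turn [-2.12e+00 -1.00e-03 -0.00e+00]
```

Request:
{"op": "carry_out", "data": {"commands": [[[0,0.8,0.2,-0.1,0,0,10],[0,2.2,0.6,-0.4,0,0,10],[0,3.7,1.0,-0.7,0,0,10],[0,5.2,1.5,-1.0,0,0,10],[0,6.7,1.9,-1.3,0,0,10]]]}}

```text
t: 21.3
tcp_pos: [0.5561, 0.0017, 0.3183]
tool_rot: [-0.702, -0.074, 0.704, -0.074]
force: [0.8, -0.2, -1.6]
finger_gap: 0.272
```

```bash
python3 - <<'E'
from h import *
from station import manip
s=manip.sense();st(s)
plan(s,[.5250,-.168,.32],16,-1)
E
```

```text
t 21.3 tcp [0.5561 0.0017 0.3183] F [ 0.82 -0.22 -1.6 ] gap 0.272 q [-0.2   0.34  1.49 -0.    1.31  1.16]
 toolaxes [[-0.003, 0.208, -0.978], [0.001, -0.978, -0.208], [-1.0, -0.001, 0.003]]
shift [-0.067  6.383  2.627] turn [-0.802  0.035  0.016]
```

Request:
{"op": "carry_out", "data": {"commands": [[[0,1.5,0.6,-0.2,0,0,10],[0,2.9,1.2,-0.4,0,0,10],[0,4.2,1.7,-0.6,0,0,10],[0,5.3,2.2,-0.8,0,0,10],[0,6.2,2.55,-0.8,0,0,10]]]}}

```text
t: 21.8
tcp_pos: [0.5258, -0.1635, 0.3184]
tool_rot: [-0.699, -0.098, 0.701, -0.097]
force: [0.8, -0.0, -1.5]
finger_gap: 0.277
```

Request:
{"op": "carry_out", "data": {"commands": [[[0,0,0,0,0,0,10],[0,0,0,0,0,0,10],[0,0,0,0,0,0,10],[0,0,0,0,0,0,10],[0,0,0,0,0,0,10]]]}}

```text
t: 22.3
tcp_pos: [0.5271, -0.1609, 0.3199]
tool_rot: [-0.7, -0.098, 0.7, -0.098]
force: [0.6, 0.3, -1.3]
finger_gap: 0.275
```

```bash
python3 - <<'E'
from h import *
from station import manip
s=manip.sense();st(s)
plan(s,[.5250,-.168,.32],16,-1)
E
```

```text
t 22.3 tcp [ 0.5271 -0.1609  0.3199] F [ 0.62  0.27 -1.28] gap 0.275 q [-0.5   0.33  1.5   0.    1.3   0.79]
 toolaxes [[-0.0, 0.275, -0.961], [0.0, -0.961, -0.275], [-1.0, -0.0, 0.0]]
shift [-0.002  0.248  0.158] turn [-0.002  0.001  0.003]
```

Correct the xy at this height, settle, then check before lowering.

Request:
{"op": "carry_out", "data": {"commands": [[[0,0.15,0.1,0,0,0,10],[0,0.25,0.16,0,0,0,10],[0,0.25,0.16,0,0,0,10],[0,0.25,0.16,0,0,0,10],[0,0.25,0.16,0,0,0,10]]]}}

```text
t: 22.8
tcp_pos: [0.5248, -0.1691, 0.32]
tool_rot: [0.7, 0.098, -0.7, 0.098]
force: [0.8, -0.2, -1.7]
finger_gap: 0.273
```

```bash
python3 - <<'E'
from h import *
from station import manip
s=manip.sense();st(s)
plan(s,[.5250,-.168,.174],16,-1)
d=manip.snapshot("side");crop(d,"s_r",240,70,110,130,4)
E
```

```text
t 22.8 tcp [ 0.5248 -0.1691  0.32  ] F [ 0.8  -0.21 -1.66] gap 0.273 q [-0.51  0.33  1.5   0.    1.3   0.78]
 toolaxes [[0.0, 0.274, -0.962], [0.0, -0.962, -0.274], [-1.0, -0.0, -0.0]]
shift [ 5.842 -0.04  -0.02 ] turn [-0.022 -0.     0.001]
```

View pics/s_r.png

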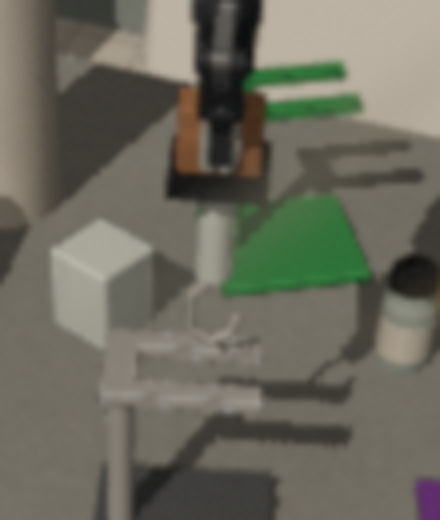

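The hook, at crop (213,340), hangs just above the gap between the prongs, aligned as when it came out.

Request:
{"op": "carry_out", "data": {"commands": [[[0.5,-0.04,-0.02,0,0,0,10],[1.2,-0.04,-0.02,0,0,0,10],[2.0,-0.04,-0.02,0,0,0,10],[2.7,-0.04,-0.02,0,0,0,10],[3.2,-0.04,-0.02,0,0,0,10]]]}}

```text
t: 23.35
tcp_pos: [0.5242, -0.1674, 0.2379]
tool_rot: [-0.7, -0.098, 0.701, -0.097]
force: [0.6, -0.6, -1.8]
finger_gap: 0.273
```

Request:
{"op": "carry_out", "data": {"commands": [[[0.4,0,0,0,0,0,10],[0.8,0,0,0,0,0,10],[1.2,0,0,0,0,0,10],[1.5,0,0,0,0,0,10],[1.7,0,0,0,0,0,10]]]}}

```text
t: 23.85
tcp_pos: [0.525, -0.1679, 0.1969]
tool_rot: [-0.7, -0.098, 0.7, -0.098]
force: [0.2, 0.0, -2.8]
finger_gap: 0.274
```

```bash
python3 - <<'E'
from h import *
from station import manip
s=manip.sense();st(s)
plan(s,[.5250,-.168,.174],16,-1)
d=manip.snapshot("side");crop(d,"s_u",240,70,110,130,4)
E
```

```text
t 23.85 tcp [ 0.525  -0.1679  0.1969] F [ 0.21  0.02 -2.84] gap 0.274 q [-0.51  0.47  1.66 -0.    1.01  0.78]
 toolaxes [[-0.0, 0.274, -0.962], [0.0, -0.962, -0.274], [-1.0, -0.0, 0.0]]
shift [ 0.916  0.003 -0.001] turn [-0.02   0.003  0.003]
```

View pics/s_u.png

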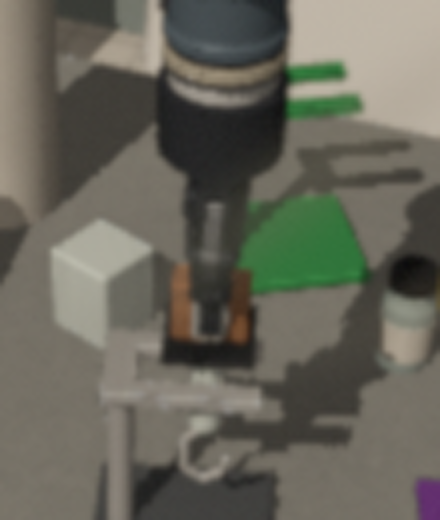

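The barrel is between the prongs, the plate about 23 mm above them. Setting it down slowly.

Request:
{"op": "carry_out", "data": {"commands": [[[0.25,0,0,0,0,0,10],[0.5,0,0,0,0,0,10],[0.7,0,0,0,0,0,10],[0.8,0,0,0,0,0,10],[0.88,0,0,0,0,0,10]]]}}

```text
t: 24.4
tcp_pos: [0.525, -0.168, 0.1752]
tool_rot: [-0.7, -0.098, 0.7, -0.098]
force: [-0.4, 0.6, -1.2]
finger_gap: 0.278
```

```bash
python3 - <<'E'
from h import *
from station import manip
F=[]
for i in range(3):
    d=manip.snapshot("side");s=manip.sense();F.append(s["force"])
st(s);print(np.round(F,1).tolist())
crop(d,"s_v",240,70,110,130,4)
E
```

```text
t 24.55 tcp [ 0.5251 -0.168   0.1755] F [ 0.13  0.35 -0.74] gap 0.272 q [-0.51  0.5   1.68  0.    0.96  0.78]
 toolaxes [[0.0, 0.274, -0.962], [-0.0, -0.962, -0.274], [-1.0, 0.0, -0.0]]
[[0.1, 0.5, -2.9], [-0.3, -0.8, -1.6], [0.1, 0.4, -0.7]]
```

View pics/s_v.png

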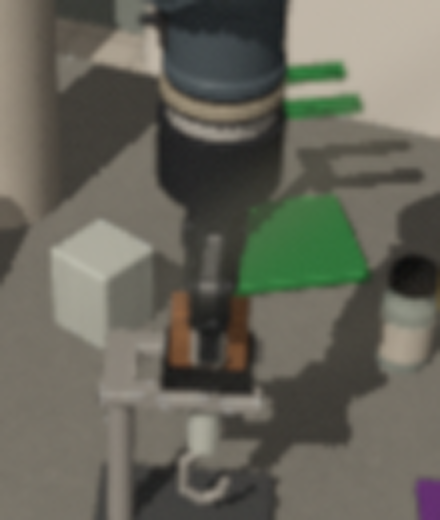

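Request:
{"op": "carry_out", "data": {"commands": [[[0.03,0,0,0,0,0,10],[0.05,0,0,0,0,0,10],[0.07,0,0,0,0,0,10],[0.08,0,0,0,0,0,10],[0.08,0,0,0,0,0,10]]]}}

```text
t: 25.05
tcp_pos: [0.5251, -0.168, 0.1739]
tool_rot: [0.7, 0.098, -0.7, 0.098]
force: [-0.4, 0.3, 2.2]
finger_gap: 0.275
```

```bash
python3 - <<'E'
from h import *
from station import manip
F=[]
for i in range(3):
    d=manip.snapshot("side");s=manip.sense();F.append(s["force"])
st(s);print(np.round(F,1).tolist())
E
```

```text
t 25.2 tcp [ 0.5251 -0.168   0.1739] F [-0.94 -0.02  2.5 ] gap 0.273 q [-0.51  0.51  1.68  0.    0.96  0.78]
 toolaxes [[0.0, 0.274, -0.962], [-0.0, -0.962, -0.274], [-1.0, 0.0, -0.0]]
[[-1.0, 0.9, 2.5], [-0.2, 0.1, 2.5], [-0.9, -0.0, 2.5]]
```

It's seated, with the fork carrying it (+2.5 N). Opening the fingers and backing away upward.

Request:
{"op": "carry_out", "data": {"commands": [[[0,0,0,0,0,0,26],[0,0,0,0,0,0,32],[0,0,0,0,0,0,45],[0,0,0,0,0,0,60],[0,0,0,0,0,0,75]]]}}

```text
t: 25.7
tcp_pos: [0.525, -0.168, 0.1734]
tool_rot: [-0.7, -0.098, 0.7, -0.098]
force: [0.9, -0.0, -0.1]
finger_gap: 0.848
```

Request:
{"op": "carry_out", "data": {"commands": [[[0,0,0,0,0,0,80],[0,0,0,0,0,0,80],[-0.3,0,0,0,0,0,80],[-0.8,0,0,0,0,0,80],[-1.5,0,0,0,0,0,80]]]}}

```text
t: 26.2
tcp_pos: [0.5248, -0.1678, 0.2117]
tool_rot: [-0.7, -0.098, 0.701, -0.098]
force: [1.1, -0.0, 0.6]
finger_gap: 0.935
```

```bash
python3 - <<'E'
from h import *
from station import manip
s=manip.sense();st(s)
d=manip.snapshot("side");crop(d,"s_w",240,70,110,130,4)
E
```

```text
t 26.2 tcp [ 0.5248 -0.1678  0.2117] F [ 1.05 -0.01  0.57] gap 0.935 q [-0.51  0.45  1.64 -0.    1.05  0.78]
 toolaxes [[-0.001, 0.274, -0.962], [0.0, -0.962, -0.274], [-1.0, -0.001, 0.001]]
```

View pics/s_w.png

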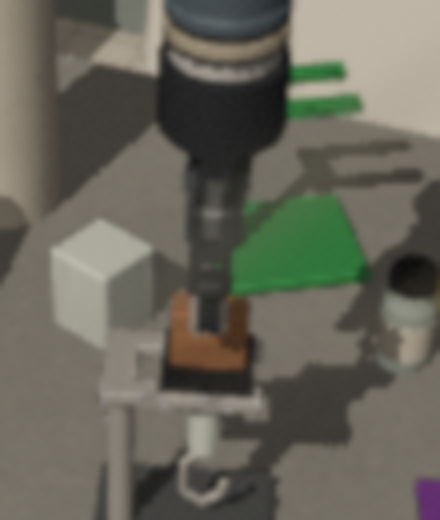

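The scale stays put on the fork while the hand rises. I'll clear it fully.

Request:
{"op": "carry_out", "data": {"commands": [[[-0.8,0,0,0,0,0,80],[-1.6,0,0,0,0,0,80],[-2.4,0,0,0,0,0,80],[-3.2,0,0,0,0,0,80],[-3.8,0,0,0,0,0,80]]]}}

```text
t: 26.75
tcp_pos: [0.5255, -0.1682, 0.3082]
tool_rot: [0.701, 0.097, -0.699, 0.098]
force: [0.1, 0.3, 0.1]
finger_gap: 0.937
```

Request:
{"op": "carry_out", "data": {"commands": [[[0,0.8,1.0,0,0,0,80],[0,2,2,0,0,0,80],[0,3,3,0,0,0,80],[0,4,4,0,0,0,80],[0,4,4,0,0,0,80]]]}}

```text
t: 27.25
tcp_pos: [0.4548, -0.2953, 0.3068]
tool_rot: [0.701, 0.095, -0.7, 0.097]
force: [0.5, 0.9, 0.2]
finger_gap: 0.933
```

```bash
python3 lift.py z; python3 - <<'E'
from h import *
from station import manip
s=manip.sense();st(s)
d=manip.snapshot("side");cv2.imwrite("pics/final_side.png",d["image"][:,:,::-1])
d2=manip.snapshot("top");cv2.imwrite("pics/final_top.png",d2["image"][:,:,::-1])
r=pickle.load(open("d0.pkl","rb"))["side"]["image"][100:420,90:350].astype(int)
df=np.abs(d["image"][100:420,90:350].astype(int)-r).max(2)
print("tin region",df[175:235,100:185].max(),np.percentile(df[175:235,100:185],99)); 
E
python3 ov.py d_z.pkl fin 0.5345 0.169 5.3 0.526 -0.167 16
```

```text
t 27.35 tcp [ 0.456  -0.292   0.3065] F [-0.14  0.26 -0.52] gap 0.938 q [-0.78  0.33  1.55  0.    1.26  0.52]
 toolaxes [[0.001, 0.272, -0.962], [-0.0, -0.962, -0.272], [-1.0, 0.0, -0.001]]
Fz [ 0.18  0.01 -0.52] mean -0.11
tin px shift [-0.1465607 -0.052819 ] cc 0.996 lift mm 0.29908896535157936
t 27.35 tcp [ 0.456  -0.292   0.3065] F [-0.14  0.26 -0.52] gap 0.938 q [-0.78  0.33  1.55  0.    1.26  0.52]
 toolaxes [[0.001, 0.272, -0.962], [-0.0, -0.962, -0.272], [-1.0, 0.0, -0.001]]
tin region 35 12.0
```

View pics/final_side.png

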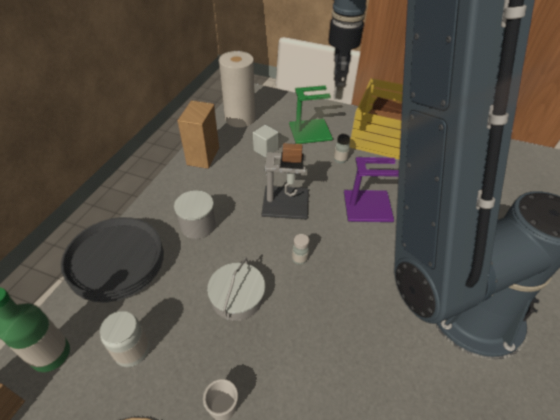

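View pics/fin_all.png

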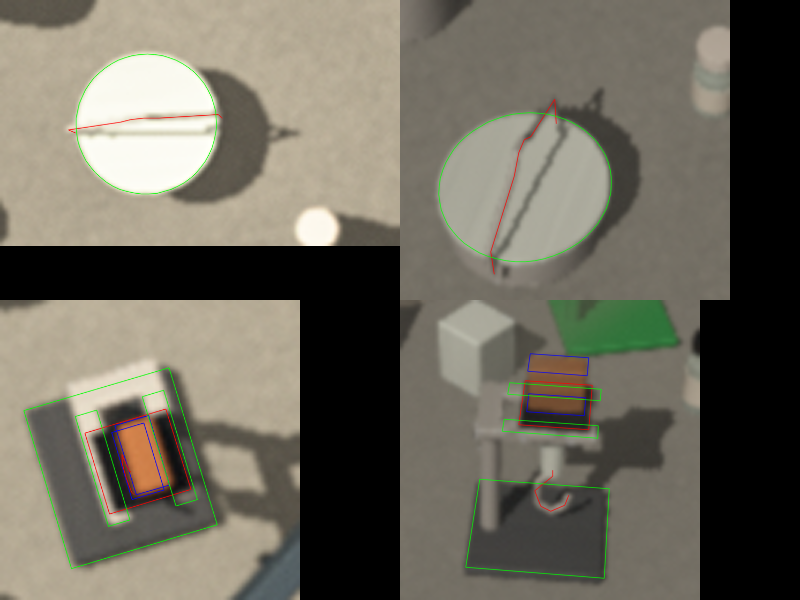

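The final pictures show the scale upright in the fork at side px (291,160) and the tin at (237,290), where it stood. The bystanders in view are unmoved and the gripper is clear. Handing in.

Request:
{"op": "carry_out", "data": {"commands": [[[0,0,0,0,0,0,80],[0,0,0,0,0,0,80],[0,0,0,0,0,0,80],[0,0,0,0,0,0,80],[0,0,0,0,0,0,80]]]}}

```text
t: 27.95
tcp_pos: [0.4564, -0.2913, 0.306]
tool_rot: [-0.7, -0.098, 0.7, -0.098]
force: [-0.2, -0.9, 0.5]
finger_gap: 0.938
```

```bash
python3 -c "
from station import manip
print(manip.sign_off())"
```

```text
the job is handed in; nothing more can be done
None
```

I weighed the tin with the hand scale, set it back where it stood and hung the scale upright in its fork again. The job was handed in at about 28 s; no verdict was reported.

- **Lift:** The tin hung clear by about 18 mm in the side picture; the hand's travel allows at most 20 mm. I held it there, still, for over 2 s.
- **Weight:** The spring was drawn about 40 mm, which gives about 4.5 N, or roughly 460 g. The wrist force agreed, though single readings scatter by about 0.5–1 N.
- **Tin:** It came back to within 0.2 px of its place, under 1 mm. It may have touched down slightly tilted for a moment and was flat 10 mm further down.
- **Scale:** It hangs upright at the pose it was taken from. The measured fork position is good to a few mm, because the two cameras disagreed by 1–2 px there.
- **Other things:** In the last side picture the tin, the scale and the bystanders in view stand as they did at the start, with the gripper well clear. I checked the bystanders only by eye.

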